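Set up the still life for the drawing class

ROBOT

A 7-joint arm with a two-finger parallel gripper is mounted at the origin on the work surface. World frame = base frame: x ahead of the robot, y to its left, z up, the work surface at z = 0. Lengths are in mm, angles in rad, forces in N, time in s.
With the tool pointing down it reaches from about 425 to 925 mm from the base axis. Payload 6.8 kg.
Tool frame: the origin (TCP) lies between the finger pads; the fingertips stand 25 mm ahead of it and the grasp point (between the pads) lies 6 mm ahead of it; z points along the fingers, x is the direction in which the jaws open and shut, and the axes are right-handed (so a half turn about z gives the same grasp; the last joint's range is limited). The gripper opens to 85 mm and grips with 20 to 120 N. Pads are 22 mm wide; open, the fingers measure 114 mm over their backs; the gripper's body (76 mm by 85 mm) begins 54 mm behind the grasp point. The pads swing forward as they close: fully open they stand 13 mm farther back than shut.
Start: joints at [1.01, 0.477, 0.022, 1.555, -0.011, 1.109, -0.083], TCP at [295.313, -606.99, 256.308] pointing down, gripper open.
Joint ranges: [-2.96, 2.96], [-0.34, 2.1], [-1.41, 1.46], [0.24, 2.44], [-1.37, 4.51], [0.17, 1.92], [-2.96, 2.96]. Speed limits (rad/s): [2.39, 2.39, 3.14, 3.14, 3.14, 3.14, 3.14].

INTERFACE

Orientations are given as a unit quaternion [w, x, y, z].
In Python, from rig import r gives the robot as it stands.
- The arm moves only by the tool drive_tool, never from a script. Its argument "plan" is a list that holds one entry, the list of rows, each a list of 5 numbers: the closure, from -1 (fully open) to 1 (shut), then the shift along the tool's x, y, z in mm, then the turn about the tool's z in rad. A call has 1 to 8 rows; each row shifts and turns the pose as measured when the row begins, along the tool's axes as they then stand; what a row does not reach is not made up. A row lasts 1/10 s, in which the tool goes at most 50 mm and 8.59 degrees, less where a joint would pass 70% of its speed; a pose out of reach is approached as far as the arm can. A call is refused whole if a number of a shift passes 50 or a number of a turn 0.15, either way. A call with a gripper value outside its range is refused whole. The fingers move at their own pace and stop on an object; the grip force is fixed at half the most. Time passes only in rows, so rows that do not move let the fingers close. It gives the time, the measured TCP pose, the force and the opening at its end, in the units of the state.
- r.get_obs(): the state, without advancing time (a new reading comes with each control period).
- r.grab_frame(name): name is "side" or "top"; returns the picture (384x512x3 uint8, red, green, blue); there is no depth.
- r.camera_model(name): a dict with "mtx" (3x3 intrinsics, pixels), "distortion" ([k1, k2, p1, p2, k3] as OpenCV has them; the pictures are not rectified), "R" (3x3) and "t" (3): a world point X has camera coordinates R X + t. Camera axes: x right, y down, z forward; pixel columns grow to the right and rows downward; lengths in mm; the calibration is good to about 2 mm. A picture is of the moment at which its call begins. camera_model takes no time and is no camera call.
- r.finish_job(): hands the job in, once; it reports no verdict.
The state is a dict: "clock": time; "joint_positions": joint angles; "qvel": joint speeds; "effort": joint torques, N m; "ee_pos": TCP position; "eef_rot": TCP orientation; "contact_force": force on the tool from outside, world axes, zero at the start; "wrist_torque": the same for the moment, N m; "gripper_width": finger opening in mm.
Only numpy, scipy, OpenCV 4.12 (cv2) and the standard library are available. Lean on these libraries where they do the work, as an engineer would, in place of code of your own. Each camera call takes 0.05 s, during which the arm holds its last target. There are 200 camera calls.

TASK

Set up the still life on the plywood stand: lay the green book flat and centred on the grey riser block, long side along long side, with the blue tumbler standing on the middle of the book; stand the brown bottle midway between the riser and the white plate, in line with their centres; set the red apple upright in the middle of the plate; and lean the bread board, handle up, against the stand's back wall directly behind the bottle, parallel to the wall, its foot on the stand a few centimetres out from the wall. Leave the riser, the plate, the white tumbler and the pear where they are, and let go of everything at the end.

Things in the scene. Friction and masses are not known exactly. Their poses are not given: they have to be found in the camera images.
- stand: Fixed plywood stand: floor 270 mm deep (x) by 380 wide (y), 15 thick; upright back wall along its +x edge, away from the robot. Origin: centre of the underside. Floor top at z = 15 mm; wall front face at x = +123, wall top at z = 125 mm, 12 thick. +x points from the open front to the wall. Riser and plate stand side by side on it, either one on the left; the stand lies left or right of the props.
- riser: Loose grey painted riser block standing on the stand, 90 mm (x) by 120 mm (y), 45 mm high. Origin: centre of its underside; z up. The plate's centre lies on its y axis, 210 mm away, on its +y or its -y side.
- plate: Loose white side plate on the stand, 120 mm across, rim 14 mm high, flat inside floor about 70 mm across and 5 mm above its underside. Origin: centre of the underside.
- board: Dark bread board, 12 mm thick (x), 200 long (z): blade 130 wide (y) by 140 long, then a central handle 34 wide, 60 long. Origin: centre of the bottom edge, z to the handle end. 0.2 kg, same both sides. Starts upright in the middle slot of a fixed rack at the mat's far edge: slot 16 mm wide, walls 34 mm up from its bottom edge; fixed white panels, 85 high, stand 25 mm before and behind it.
- book: Small thick green hardback book, lying flat: 66 mm (x) by 100 mm (y, along the spine), 32 mm thick. Origin: centre of its underside. About 0.16 kg.
- blue_tumbler: Blue handleless ceramic tumbler, open on top, standing: 65 mm high, 58 mm across at the foot, 64 mm across at the rim, wall 3 mm. Origin: centre of its underside. About 0.15 kg.
- bottle: Brown glass bottle with a pale label and a white cap, standing: 112 mm high, body 46 mm across up to 64 mm, neck 24 mm across, cap 28 mm across from 90 to 112 mm. Origin: centre of its underside. About 0.2 kg.
- apple: Red apple standing on its flat base: 58 mm across at 24 to 36 mm height, 52 mm high plus a short thin stem. Origin: centre of its base, z through the stem. About 0.13 kg.
- white_tumbler: White tumbler of the same shape as the blue one; not part of the still life, stays where it is. Origin: centre of its underside.
- pear: Yellow pear standing upright, 53 mm across, 67 mm high; not part of the still life, stays where it is. Origin: centre of its base. The book, tumblers, bottle, apple and pear start on a grey cutting mat 3 mm thick, about 105 mm apart in two rows.
Things that resemble listed ones, but are neither listed nor needed, are in the scene too. Of the things that look like the board, the smaller one is meant.

How it is judged:
By the outcome, as a careful person would: the job done as asked, in the order asked, and still so for the second after the job is handed in, with the robot touching nothing.
It also fails if it takes over 131 s, if anything falls off the work surface, if the arm or the gripper's body presses on something with over 40 N, if the wrist force passes 120 N, or if a joint passes its speed limit or range.

## Working session

There is one attempt and no reset: what is moved stays moved. The work goes in short steps, Python scripts to look and compute and a tool call to move; the robot and the scene stay as the last step left them, time stands still between calls to the robot, and variables do not carry over. Pictures are saved under pics/ and viewed, about 12 in all and at most 16, crops included, and the job is handed in when it is done.

Besides the shell and the picture viewer there is one more tool, called after "Emit:" by a JSON object that holds its "method" and its "body", one argument or row to a line. drive_tool: Moves the arm, as the interface text tells. Its arguments: {"type":"object","properties":{"plan":{"type":"array","items":{"type":"array","items":{"type":"array","items":{"type":"number"}}}}},"required":["plan"]}

```bash
mkdir -p pics; ls; cat > h.py <<'E'
import numpy as np, cv2
from rig import r
def ray(cam,uv):
    m=r.camera_model(cam); K=np.array(m['mtx'],float); d=np.array(m['distortion'],float); R=np.array(m['R']); t=np.array(m['t']).ravel()
    p=cv2.undistortPoints(np.array(uv,float).reshape(-1,1,2),K,d).reshape(-1,2)
    D=np.c_[p,np.ones(len(p))]@R
    return -R.T@t, D
def onz(cam,uv,z):
    C,D=ray(cam,uv); return C+D*((z-C[2])/D[:,2])[:,None]
def proj(cam,X):
    m=r.camera_model(cam); R=np.array(m['R'],float); t=np.array(m['t'],float).ravel()
    return cv2.projectPoints(np.array(X,float).reshape(-1,1,3),cv2.Rodrigues(R)[0],t,np.array(m['mtx'],float),np.array(m['distortion'],float))[0].reshape(-1,2)
def snap(cam,name):
    f=r.grab_frame(cam); cv2.imwrite('pics/%s.png'%name,f[:,:,::-1]); return f
E
python3 - <<'E'
from h import *
for c in('top','side'):
    snap(c,c+'0'); print(c,-np.array(r.camera_model(c)['R']).T@np.array(r.camera_model(c)['t']).ravel(), r.camera_model(c)['mtx'])
a=cv2.imread('pics/top0.png');b=cv2.imread('pics/side0.png')
o=r.get_obs();print(o)
cv2.imwrite('pics/t0.png',cv2.resize(a,(768,576)));cv2.imwrite('pics/s0.png',cv2.resize(b,(768,576)))
E
```

```text
pics
top [ 239.5658456    27.57878012 1202.1405871 ] [[455.71059145   0.         261.50948035]
 [  0.         455.71059145 188.22617766]
 [  0.           0.           1.        ]]
side [162.24880049 843.17979543 609.55130015] [[402.82110057   0.         254.36721199]
 [  0.         402.82110057 192.99367111]
 [  0.           0.           1.        ]]
{'clock': 0.1, 'joint_positions': array([ 1.00988965,  0.47772762,  0.02236071,  1.55635236, -0.0114846 ,
        1.10931671, -0.0831032 ]), 'qvel': array([ 3.16028174e-04, -5.78260523e-04,  1.41856146e-03, -1.94516165e-03,
       -1.91921550e-03,  1.51547313e-05, -2.07946107e-04]), 'effort': array([ 3.31398296e-03, -5.97764146e+01,  1.61312733e+00, -2.81953686e+01,
        1.28225141e-02,  5.02938768e-03, -4.90618515e-05]), 'ee_pos': array([ 295.06696875, -606.53752904,  255.41653095]), 'eef_rot': array([-3.81451347e-04,  8.47790350e-01, -5.30330860e-01, -7.45917563e-04]), 'contact_force': array([ 0.45017199, -0.05700434, -0.11106157]), 'wrist_torque': array([ 0.01589556, -0.03883035, -0.03578019]), 'gripper_width': 85.32571306519353}
```

View pics/t0.png

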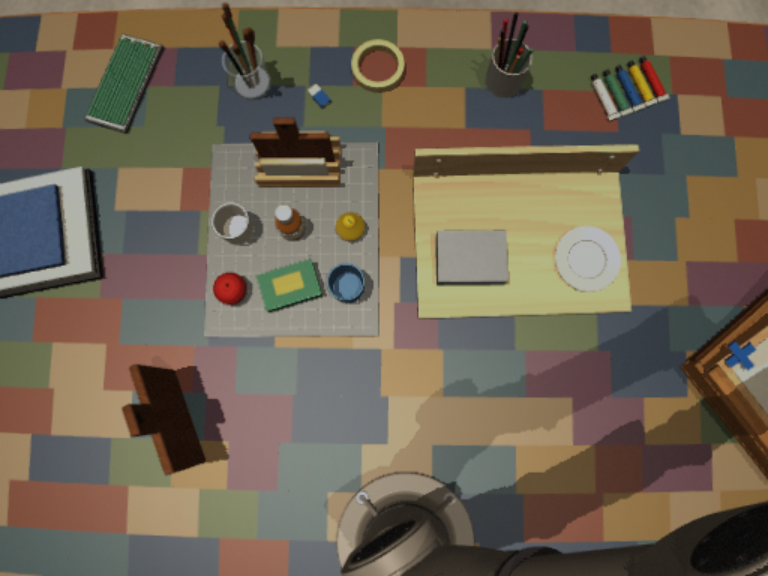

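View pics/s0.png

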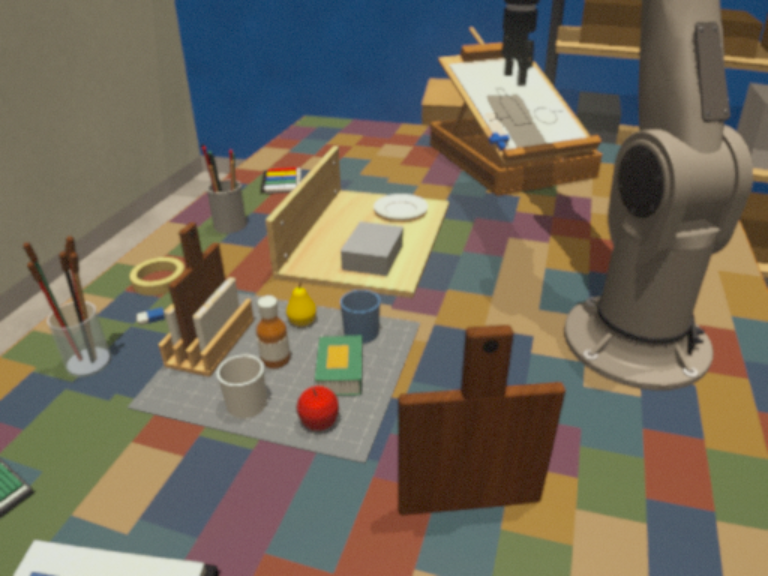

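The top view (768 px wide, +x up, +y left) shows the items below.
- **Props:** book (290,285), blue tumbler (347,284), bottle (288,220), apple (230,289), white tumbler (232,222) and pear (350,226).
- **Board:** in the rack at (292,140).
- **Stand:** riser (472,256), plate (588,259), back wall along row 155.

Look-alikes:
- **Board:** the big one leaning at (165,418) is the larger, so I want the rack one.
- **Green book:** the green tin at (125,82) and the blue book at (30,232) are not it. I want (290,285), which has the yellow patch.
- **Blue tumbler:** the pen cups at (250,75) and (508,70) and the white tumbler (232,222) are not it. I want (347,284).
- **Bottle and apple:** no rivals apart from the pear.

```bash
python3 - <<'E'
from h import *
f=cv2.imread('pics/top0.png'); 
c=cv2.resize(f[75:230,130:430],None,fx=2.6,fy=2.6,interpolation=cv2.INTER_CUBIC); cv2.imwrite('pics/crop0.png',c)
hsv=cv2.cvtColor(f,cv2.COLOR_BGR2HSV)
def comp(mask,box,name):
    x0,y0,x1,y1=box; m=np.zeros_like(mask); m[y0:y1,x0:x1]=mask[y0:y1,x0:x1]
    n,l,s,ce=cv2.connectedComponentsWithStats(m); i=1+np.argmax(s[1:,4]); m=(l==i).astype(np.uint8)
    cn=max(cv2.findContours(m,0,cv2.CHAIN_APPROX_NONE)[0],key=cv2.contourArea)
    hull=cv2.convexHull(cn); print(name,s[i],ce[i].round(1),'rect',cv2.minAreaRect(cn)); return cn.reshape(-1,2),ce[i]
H,S,V=[hsv[:,:,i].astype(int) for i in range(3)]
u=lambda b:b.astype(np.uint8)
bk,_=comp(u((H>55)&(H<90)&(S>90)),(165,170,220,210),'book')
bl,_=comp(u((H>95)&(H<125)&(S>90)),(212,170,250,206),'blue')
ap,_=comp(u(((H<6)|(H>174))&(S>150)),(138,175,170,210),'apple')
wh,_=comp(u((S<60)&(V>150)),(365,145,420,200),'plate')
ri,_=comp(u((S<45)),(285,148,345,195),'riser')
cap,_=comp(u((S<70)&(V>140)),(180,130,205,152),'cap')
bd,_=comp(u((H<15)&(S>100)&(V<110)),(160,75,235,112),'board')
st,_=comp(u((H>15)&(H<32)&(S>60)&(V>110)),(270,90,425,215),'stand')
def rect(cn,z):
    p=onz('top',cn,z)[:,:2].astype(np.float32); return cv2.minAreaRect(p)
def circ(cn,z):
    p=onz('top',cn,z)[:,:2].astype(np.float32); 
    return cv2.fitEllipse(p)
print('book',rect(bk,35));print('riser',rect(ri,60))
for n,cn,z in(('blue',bl,68),('plate',wh,29),('apple',ap,33),('cap',cap,115)):print(n,circ(cn,z))
print('stand',rect(st,15)); 
E
```

```text
book [172 173  43  35 637] [193.  190.4] rect ((192.7216033935547, 189.97027587890625), (25.070823669433594, 37.71651840209961), 72.89727020263672)
blue [218 176  25  26 484] [230.4 188. ] rect ((230.50001525878906, 188.0), (24.748737335205078, 23.33452033996582), 45.0)
apple [142 182  22  21 360] [152.7 191.9] rect ((152.5, 192.0), (20.0, 21.0), 90.0)
plate [ 370  150   44   45 1515] [391.6 172.2] rect ((391.5000305175781, 171.99998474121094), (44.547725677490234, 41.719295501708984), 45.0)
riser [ 291  154   48   36 1656] [314.  171.2] rect ((314.5, 171.5), (35.0, 47.0), 90.0)
cap [180 134  14  13 113] [187.8 140.1] rect ((186.5, 140.0), (12.0, 13.0), 90.0)
board [167  79  58  29 950] [194.8  95. ] rect ((195.78611755371094, 92.30359649658203), (57.888328552246094, 26.438617706298828), 3.900493860244751)
stand [  270   113   155    99 10188] [343.6 159. ] rect ((347.0, 162.0), (98.0, 154.0), 90.0)
book ((432.069580078125, 206.43972778320312), (66.58084106445312, 97.67546844482422), 18.071901321411133)
riser ((480.01104736328125, -107.20291137695312), (91.70000457763672, 120.76900482177734), 0.8580167293548584)
blue ((432.82977294921875, 106.09848022460938), (58.43296813964844, 63.75899887084961), 120.7855453491211)
plate ((487.95465087890625, -317.8374328613281), (117.00374603271484, 117.79978942871094), 114.86502838134766)
apple ((425.7837829589844, 312.06658935546875), (52.734107971191406, 56.44102478027344), 157.46234130859375)
cap ((545.5520629882812, 212.46890258789062), (29.48249053955078, 36.25908279418945), 138.63307189941406)
stand ((518.2012939453125, -202.4799346923828), (268.7864990234375, 416.533935546875), 0.5114601850509644)
```

View pics/crop0.png

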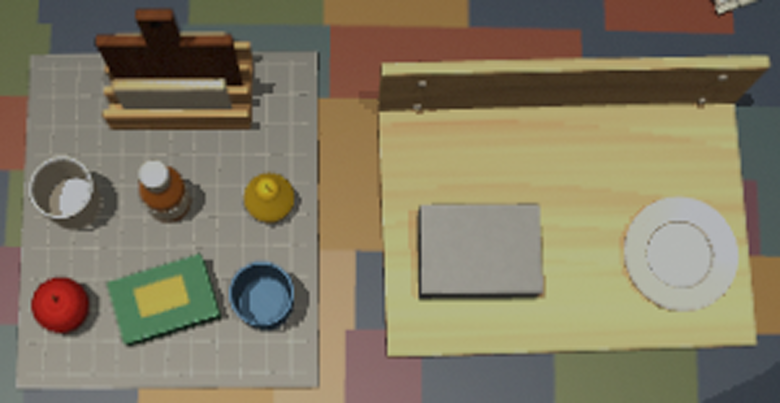

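The crop confirms the choices: green book with yellow patch (163,297), blue tumbler (262,294), bottle cap (154,174), apple (60,305), and board handle tip (157,15) in the rack. Next I need the stand's lines, the board, and a cross-check from the side view.

```bash
python3 - <<'E'
from h import *
f=cv2.imread('pics/top0.png'); hsv=cv2.cvtColor(f,cv2.COLOR_BGR2HSV)
g=cv2.GaussianBlur(cv2.cvtColor(f,cv2.COLOR_BGR2GRAY),(3,3),0).astype(float)
def rows(cols,y0,y1,sgn):
    out=[]
    for x in cols:
        d=np.diff(g[y0:y1,x])*sgn; k=int(np.argmax(d)); a=d[max(k-1,0):k+2]
        off=0 if len(a)<3 or a.min()<=0 else (a[2]-a[0])/max(a.sum(),1); out.append((x,y0+k+.5+off))
    return np.array(out)
def fit(p,z,n):
    w=onz('top',p,z)[:,:2]; c=np.median(w,0)
    for _ in range(3):
        k=np.polyfit(w[:,1],w[:,0],1); r_=w[:,0]-np.polyval(k,w[:,1]); w=w[abs(r_)<max(2*np.std(r_),.5)]
    print(n,'yaw(deg)',-np.degrees(np.arctan(k[0])).round(2),'x at y=-210:',np.polyval(k,-210).round(1),len(w))
fit(rows(range(285,415),200,218,-1),15,'floor front')
fit(rows(range(285,415),108,122,1),15,'wall base')
fit(rows(range(285,415),98,108,-1),125,'wall top front')
fit(rows(range(295,332),147,160,-1),60,'riser back'); fit(rows(range(295,332),184,194,-1),60,'riser front')
s=cv2.imread('pics/side0.png'); 
def tri(a,b):
    C1,D1=ray('top',[a]);C2,D2=ray('side',[b]);D1=D1[0];D2=D2[0]
    q=np.linalg.lstsq(np.c_[D1,-D2],C2-C1,rcond=None)[0]; p1=C1+D1*q[0];p2=C2+D2*q[1]
    return ((p1+p2)/2).round(1),np.linalg.norm(p1-p2).round(1)
sh=cv2.cvtColor(s,cv2.COLOR_BGR2HSV).astype(int);H,S,V=sh[...,0],sh[...,1],sh[...,2]
def ext(m,box):
    x0,y0,x1,y1=box; mm=np.zeros(m.shape,np.uint8); mm[y0:y1,x0:x1]=m[y0:y1,x0:x1]; n,l,st,ce=cv2.connectedComponentsWithStats(mm); i=1+np.argmax(st[1:,4]); return st[i],ce[i]
for n,m,b in(('apple',((H<6)|(H>174))&(S>150),(190,250,235,295)),('blue',(H>95)&(H<125)&(S>50),(215,188,260,232)),('cap',(S<70)&(V>130),(165,192,190,215)),('board',(H<15)&(S>90)&(V<120),(105,145,155,240)),('plate',(S<60)&(V>140),(240,125,295,152))):
    print(n,*ext(m,b))
crop=cv2.resize(s[140:300,80:300],None,fx=3.5,fy=3.5,interpolation=cv2.INTER_CUBIC); cv2.imwrite('pics/crop1.png',crop)
crop=cv2.resize(f[70:125,155:235],None,fx=9,fy=9,interpolation=cv2.INTER_CUBIC); cv2.imwrite('pics/crop2.png',crop)
E
```

```text
floor front yaw(deg) 2.42 x at y=-210: 389.0 109
wall base yaw(deg) 2.53 x at y=-210: 647.5 113
wall top front yaw(deg) 2.46 x at y=-210: 646.5 114
riser back yaw(deg) 0.99 x at y=-210: 531.8 33
riser front yaw(deg) 0.73 x at y=-210: 439.4 35
apple [198 257  27  29 611] [211.55810147 271.22094926]
blue [228 194  27  34 465] [240.90967742 209.48172043]
cap [165 196  25  19 265] [177.4        203.83396226]
board [ 113  149   37   85 1121] [129.7323818  188.39875112]
plate [249 129  37  17 506] [266.68181818 136.88735178]
```

View pics/crop1.png

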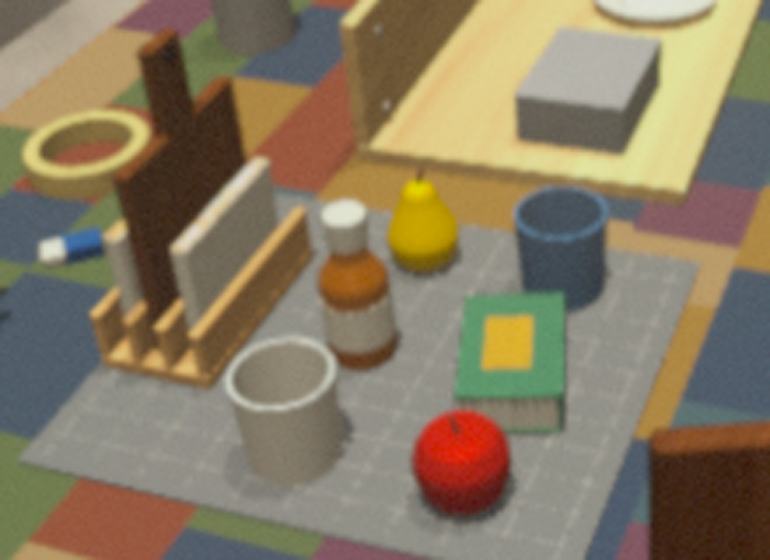

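View pics/crop2.png

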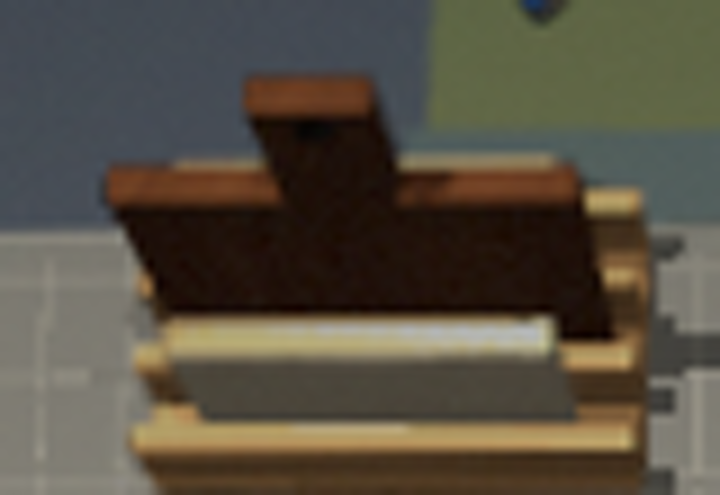

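Crop 1 (side view) shows the cap top at (345,212), blue rim (562,215), apple (462,462), book top (512,341), and handle end (162,45). Crop 2 (top view) shows the handle end face centred at (310,96) and the shoulder front edge running from (112,207) to (583,207).

```bash
cat >> h.py <<'E'
def tri(a,b):
    C1,D1=ray('top',[a]);C2,D2=ray('side',[b]);D1=D1[0];D2=D2[0]
    q=np.linalg.lstsq(np.c_[D1,-D2],C2-C1,rcond=None)[0]; p1=C1+D1*q[0];p2=C2+D2*q[1]
    return ((p1+p2)/2).round(1),np.linalg.norm(p1-p2).round(1)
def go(x,y,yaw=None,z=None):
    """tool-frame shift to world x,y,(z) and turn so tool x lies along world angle yaw (mod pi)"""
    from scipy.spatial.transform import Rotation as Ro
    o=r.get_obs();q=o['eef_rot'];R=Ro.from_quat([q[1],q[2],q[3],q[0]]).as_matrix();p=np.array(o['ee_pos'])
    d=np.array([x-p[0],y-p[1],0 if z is None else z-p[2]]); a=np.degrees(np.arctan2(R[1,0],R[0,0]))
    t=None
    if yaw is not None: t=-np.radians((yaw-a+90)%180-90)   # tool z down: turn sign flips
    if t is not None:
        b=np.radians(a-0)-t; X=np.array([np.cos(b),np.sin(b),0]);Y=np.array([np.sin(b),-np.cos(b),0])
    print('t',round(o['clock'],1),'pos',p.round(1),'jawdeg',a.round(1),'shift',(R.T@d).round(1),'turn',None if t is None else round(t,3),'shift after turn',None if t is None else (round(X@d,1),round(Y@d,1)),'w',round(o['gripper_width'],1),'j7',round(o['joint_positions'][6],2),'tilt',R[:,2].round(3),'F',np.array(o['contact_force']).round(1))
E
python3 - <<'E'
from h import *
c0=lambda x,y:(130+(x+.5)/2.6-.5,75+(y+.5)/2.6-.5)
c1=lambda x,y:(80+(x+.5)/3.5-.5,140+(y+.5)/3.5-.5)
c2=lambda x,y:(155+(x+.5)/9-.5,70+(y+.5)/9-.5)
for n,a,b,z in(('cap',c0(153.5,174.5),c1(345,212),115),('blue',c0(262.5,295),c1(562,215),68),('apple',c0(60,305.5),c1(462,462),33),('book',c0(163,299),c1(512,341),35),('handle',c2(310,96),c1(162,45),206)):
    print(n,*tri(a,b),'top',onz('top',[a],z)[0].round(1),'side',onz('side',[b],z)[0].round(1))
for z in(143,150): print('shoulder',onz('top',[c2(112,207),c2(583,207)],z).round(1).tolist())
print('riser side',onz('side',[c1(565,30),c1(660,38),c1(628,108),c1(520,95)],60).round(1).tolist())
print(onz('side',[(266.7,136.9)],25))
go(433,207,18,200)
E
```

```text
cap [539.8 209.3 113.1] 0.0 top [539.3 209.  115. ] side [538.3 211.7 115. ]
blue [433.7 106.   62.3] 0.9 top [432.3 105.5  68. ] side [431.4 113.7  68. ]
apple [425.5 312.8  28.8] 0.2 top [425.  311.8  33. ] side [423.5 316.7  33. ]
book [433.3 207.8  33.2] 0.9 top [432.6 207.4  35. ] side [432.9 209.8  35. ]
handle [660.4 198.7 208.5] 3.5 top [663.2 200.  206. ] side [661.1 195.2 206. ]
shoulder [[657.2, 264.1, 143.0], [657.9, 134.3, 143.0]]
shoulder [[654.5, 262.5, 150.0], [655.1, 133.6, 150.0]]
riser side [[521.6, -155.7, 60.0], [440.7, -163.8, 60.0], [433.3, -46.7, 60.0], [519.9, -42.5, 60.0]]
[[ 489.15772129 -319.20120861   25.        ]]
t 0.1 pos [ 295.1 -606.5  255.4] jawdeg -64.1 shift [-671.1 -480.    56.5] turn -1.432 shift after turn (np.float64(382.6), np.float64(-731.1)) w 85.3 j7 -0.08 tilt [-0.001  0.001 -1.   ] F [ 0.5 -0.1 -0.1]
```

Emit:
{"method": "drive_tool", "body": {
  "plan": [
    [[-1,-10,-48,0,-0.08],[-1,-10,-48,0,-0.08],[-1,-10,-48,0,-0.08],[-1,-10,-48,0,-0.08],[-1,-10,-48,0,-0.08],[-1,-10,-48,0,-0.08],[-1,-10,-48,0,-0.08],[-1,-10,-48,0,-0.08]]
  ]
}}

```text
clock: 0.9
ee_pos: [520.2, -295.7, 250.0]
eef_rot: [0.001, 0.972, -0.233, -0.004]
contact_force: [0.3, -0.6, -0.4]
gripper_width: 85.5
```

```bash
python3 - <<'E'
from h import *
go(433,207,18,200)
s=cv2.imread('pics/side0.png');g=cv2.cvtColor(s,cv2.COLOR_BGR2GRAY)
hs=cv2.cvtColor(s,cv2.COLOR_BGR2HSV).astype(int)
print(g[145:180,248].tolist()); print(g[157,225:275].tolist()); print(hs[157,225:275,1].tolist())
m=((hs[...,1]<60)&(g>125)).astype(np.uint8); mm=np.zeros_like(m); mm[145:185,222:275]=m[145:185,222:275]
n,l,st,ce=cv2.connectedComponentsWithStats(mm);i=1+np.argmax(st[1:,4]);print(st[i],ce[i])
print('side riser top c',onz('side',[ce[i]],60), cv2.minAreaRect(onz('side',np.argwhere(l==i)[:,::-1],60)[:,:2].astype(np.float32)))
t=cv2.imread('pics/top0.png');g=cv2.cvtColor(t,cv2.COLOR_BGR2GRAY)
print('top col314',g[148:196,314].tolist()); print('row170',g[170,286:344].tolist())
E
```

```text
t 0.9 pos [ 520.2 -295.7  250. ] jawdeg -27.0 shift [-305.4 -408.6   50.9] turn -0.785 shift after turn (np.float64(72.4), np.float64(-505.1)) w 85.5 j7 -0.14 tilt [-0.009  0.    -1.   ] F [ 0.3 -0.6 -0.4]
[203, 207, 205, 196, 184, 179, 179, 179, 179, 179, 181, 179, 180, 179, 181, 179, 179, 181, 179, 179, 179, 179, 180, 175, 158, 126, 100, 94, 97, 95, 94, 97, 94, 97, 99]
[207, 207, 206, 206, 209, 206, 206, 202, 191, 184, 181, 179, 178, 180, 179, 179, 178, 178, 180, 179, 180, 178, 178, 180, 180, 181, 181, 180, 180, 179, 178, 178, 176, 179, 178, 179, 180, 179, 176, 170, 147, 108, 98, 147, 197, 213, 216, 217, 218, 218]
[96, 94, 96, 98, 93, 97, 93, 82, 57, 30, 19, 17, 15, 17, 15, 17, 17, 17, 17, 15, 17, 16, 15, 17, 18, 15, 15, 17, 15, 15, 17, 17, 17, 17, 15, 15, 17, 15, 17, 15, 19, 34, 67, 86, 84, 83, 79, 80, 78, 78]
[228 148  41  24 662] [248.10876133 159.23716012]
side riser top c [[480.83489274 -97.67886331  60.        ]] ((481.6404113769531, -101.21969604492188), (89.25094604492188, 121.43926239013672), 1.4471689462661743)
top col314 [163, 164, 165, 166, 162, 145, 149, 147, 147, 146, 147, 147, 147, 148, 149, 149, 148, 148, 149, 149, 150, 151, 150, 149, 150, 149, 149, 150, 149, 149, 149, 151, 149, 149, 149, 149, 151, 149, 147, 127, 44, 56, 123, 175, 175, 176, 176, 176]
row170 [172, 162, 158, 157, 103, 48, 149, 151, 151, 151, 152, 151, 150, 149, 150, 152, 151, 151, 149, 148, 148, 149, 150, 149, 149, 149, 150, 151, 150, 150, 149, 147, 147, 149, 150, 149, 150, 148, 147, 148, 146, 147, 146, 147, 147, 147, 148, 147, 147, 147, 148, 142, 125, 172, 172, 172, 173, 172]
```

Emit:
{"method": "drive_tool", "body": {
  "plan": [
    [[-1,-11,-48,0,-0.08],[-1,-11,-48,0,-0.08],[-1,-11,-48,0,-0.08],[-1,-11,-48,0,-0.08],[-1,-11,-48,0,-0.08],[-1,-11,-48,0,-0.08],[-1,-11,-48,5,-0.08],[-1,-11,-48,5,-0.08]]
  ]
}}

```text
clock: 1.7
ee_pos: [502.5, 96.2, 239.3]
eef_rot: [-0.001, 0.995, 0.099, -0.004]
contact_force: [0.2, 0.5, -0.8]
gripper_width: 85.4
```

```bash
python3 -c "
from h import *
go(433,207,18,120)"
```

```text
t 1.7 pos [502.5  96.2 239.3] jawdeg 11.3 shift [ -45.5 -121.9  120.1] turn -0.116 shift after turn (np.float64(-31.9), np.float64(-126.9)) w 85.4 j7 -0.27 tilt [-0.008  0.002 -1.   ] F [ 0.2  0.5 -0.8]
```

Emit:
{"method": "drive_tool", "body": {
  "plan": [
    [[-1,0,-20,15,-0.116],[-1,-8,-30,25,0],[-1,-8,-30,25,0],[-1,-8,-30,25,0],[-1,-8,-15,20,0],[-1,0,0,10,0],[-1,0,0,0,0]]
  ]
}}

```text
clock: 2.4
ee_pos: [427.5, 217.1, 116.1]
eef_rot: [-0.003, 0.986, 0.167, -0.003]
contact_force: [0.6, 0.7, -0.5]
gripper_width: 85.6
```

```bash
python3 -c "
from h import *
go(433,207,18,29)
f=snap('top','top1');s=snap('side','side1')
a=cv2.resize(f[150:230,130:265,::-1],None,fx=5,fy=5,interpolation=cv2.INTER_CUBIC);cv2.imwrite('pics/c3.png',a)"
```

```text
t 2.4 pos [427.5 217.1 116.1] jawdeg 19.2 shift [ 2.3 11.9 87. ] turn 0.021 shift after turn (np.float64(2.1), np.float64(11.2)) w 85.6 j7 -0.56 tilt [-0.008  0.005 -1.   ] F [ 0.6  0.7 -0.5]
```

View pics/c3.png

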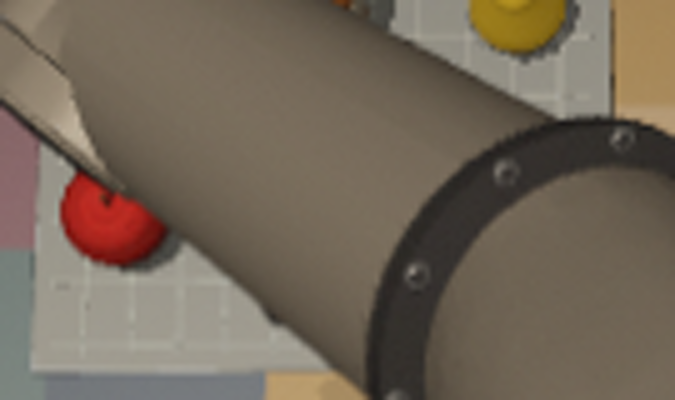

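The arm hides the book in the top view, so I'll go on by numbers.

Emit:
{"method": "drive_tool", "body": {
  "plan": [
    [[-1,1,6,20,0.02],[-1,1,5,25,0],[-1,0,0,25,0],[-1,0,0,10,0],[-1,0,0,5,0]]
  ]
}}

```text
clock: 3.0
ee_pos: [444.4, 204.8, 35.9]
eef_rot: [-0.004, 0.989, 0.15, 0.005]
contact_force: [-0.5, -1.0, -0.1]
gripper_width: 85.1
```

```bash
python3 -c "
from h import *
go(433,207,18,28)
s=snap('side','side2')
a=cv2.resize(s[170:300,150:300,::-1],None,fx=4,fy=4,interpolation=cv2.INTER_CUBIC);cv2.imwrite('pics/c4.png',a)"
```

```text
t 3.0 pos [444.4 204.8  35.9] jawdeg 17.2 shift [-10.3  -5.4   7.9] turn -0.014 shift after turn (np.float64(-10.1), np.float64(-5.6)) w 85.1 j7 -0.68 tilt [ 0.009  0.009 -1.   ] F [-0.5 -1.  -0.1]
```

View pics/c4.png

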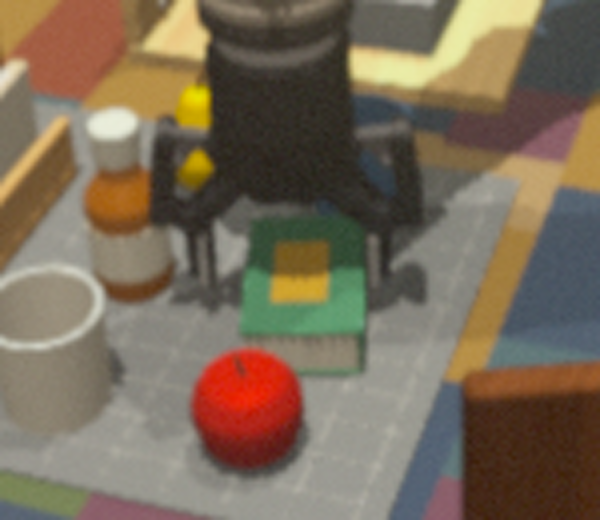

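The side crop shows the fingers straddling the book: left finger about 40 px clear, right finger close to the book. That matches the +10 mm x offset in the readout, so I'll correct it.

Emit:
{"method": "drive_tool", "body": {
  "plan": [
    [[-1,-5,-3,0,0],[-1,-5,-3,0,0],[-1,0,0,0,0]]
  ]
}}

```text
clock: 3.35
ee_pos: [433.4, 208.3, 37.8]
eef_rot: [-0.004, 0.989, 0.149, 0.007]
contact_force: [0.5, -0.1, -0.1]
gripper_width: 85.6
```

```bash
python3 -c "
from h import *
go(433,207,18,28)
print(r.get_obs()['joint_positions'].round(2))"
```

```text
t 3.4 pos [433.4 208.3  37.8] jawdeg 17.2 shift [-0.9  1.1  9.7] turn -0.014 shift after turn (np.float64(-0.8), np.float64(1.1)) w 85.6 j7 -0.7 tilt [ 0.012  0.01  -1.   ] F [ 0.5 -0.1 -0.1]
[-0.2   0.54 -0.45  2.15  0.46  0.53 -0.7 ]
```

Emit:
{"method": "drive_tool", "body": {
  "plan": [
    [[-1,-1,1,6,-0.01],[-1,0,0,4,0],[1,0,0,0,0],[1,0,0,0,0],[1,0,0,0,0],[1,0,0,0,0],[1,0,0,0,0]]
  ]
}}

```text
clock: 4.05
ee_pos: [433.6, 207.8, 28.7]
eef_rot: [-0.004, 0.988, 0.155, 0.008]
contact_force: [-1.6, 0.0, 2.6]
gripper_width: 65.3
```

Emit:
{"method": "drive_tool", "body": {
  "plan": [
    [[1,0,0,-20,0],[1,0,0,-40,0],[1,0,0,-40,0],[1,0,0,-30,0],[1,0,0,-10,0],[1,0,0,0,0]]
  ]
}}

```text
clock: 4.65
ee_pos: [429.6, 204.9, 170.6]
eef_rot: [-0.003, 0.988, 0.155, 0.004]
contact_force: [0.9, -0.8, -3.4]
gripper_width: 64.9
```

```bash
python3 -c "
from h import *
go(484,-108.4,1,180)"
```

```text
t 4.7 pos [429.6 204.9 170.6] jawdeg 17.9 shift [-44.3 314.8 -11.5] turn 0.294 shift after turn (np.float64(48.9), np.float64(314.2)) w 64.9 j7 -0.5 tilt [ 0.008  0.008 -1.   ] F [ 0.9 -0.8 -3.4]
```

Emit:
{"method": "drive_tool", "body": {
  "plan": [
    [[1,0,20,0,0.1],[1,2,40,0,0.1],[1,6,48,0,0.094],[1,8,48,0,0],[1,8,48,0,0],[1,8,48,0,0],[1,8,35,0,0],[1,4,15,0,0]]
  ]
}}

```text
clock: 5.45
ee_pos: [490.8, -102.1, 154.3]
eef_rot: [-0.005, 1.0, 0.007, -0.005]
contact_force: [-0.1, -0.1, -1.8]
gripper_width: 64.9
```

Emit:
{"method": "drive_tool", "body": {
  "plan": [
    [[1,0,0,0,0],[1,0,0,0,0]]
  ]
}}

```text
clock: 5.65
ee_pos: [488.8, -104.7, 150.4]
eef_rot: [-0.005, 1.0, 0.004, -0.008]
contact_force: [-0.3, -0.0, -1.6]
gripper_width: 65.1
```

```bash
python3 -c "
from h import *
go(484,-108.4,1,86)"
```

```text
t 5.7 pos [ 488.8 -104.7  150.4] jawdeg 0.5 shift [-3.9  4.3 64.5] turn -0.009 shift after turn (np.float64(-4.9), np.float64(3.6)) w 65.1 j7 -0.08 tilt [-0.015  0.009 -1.   ] F [-0.3 -0.  -1.6]
```

Emit:
{"method": "drive_tool", "body": {
  "plan": [
    [[1,-3,2,10,-0.009],[1,-2,2,20,0],[1,0,0,15,0],[1,0,0,5,0],[1,0,0,0,0],[1,0,0,0,0]]
  ]
}}

```text
clock: 6.25
ee_pos: [479.8, -100.3, 95.1]
eef_rot: [-0.006, 1.0, 0.016, -0.01]
contact_force: [0.8, 0.3, -1.4]
gripper_width: 65.4
```

```bash
python3 -c "
from h import *
go(484,-108.6,1,86)"
```

```text
t 6.2 pos [ 479.8 -100.3   95.1] jawdeg 1.9 shift [4.1 8.6 8.9] turn 0.015 shift after turn (np.float64(4.0), np.float64(8.4)) w 65.4 j7 -0.11 tilt [-0.02   0.012 -1.   ] F [ 0.8  0.3 -1.4]
```

Emit:
{"method": "drive_tool", "body": {
  "plan": [
    [[1,2,4,0,0.015],[1,2,4,0,0],[1,0,0,0,0],[1,0,0,0,0]]
  ]
}}

```text
clock: 6.65
ee_pos: [485.9, -108.8, 96.7]
eef_rot: [-0.006, 1.0, 0.008, -0.008]
contact_force: [-1.0, -0.0, -2.4]
gripper_width: 65.4
```

```bash
python3 -c "
from h import *
go(484,-108.6,1,86)"
```

```text
t 6.7 pos [ 485.9 -108.8   96.7] jawdeg 0.9 shift [-1.7 -0.1 10.8] turn -0.001 shift after turn (np.float64(-1.9), np.float64(-0.3)) w 65.4 j7 -0.11 tilt [-0.016  0.011 -1.   ] F [-1.  -0.  -2.4]
```

Emit:
{"method": "drive_tool", "body": {
  "plan": [
    [[1,-1,0,3,0],[1,-1,0,3,0],[1,0,0,2,0],[1,0,0,1,0],[1,0,0,0,0]]
  ]
}}

```text
clock: 7.15
ee_pos: [483.4, -108.9, 87.1]
eef_rot: [-0.006, 1.0, 0.008, -0.008]
contact_force: [0.2, 0.3, -1.5]
gripper_width: 64.9
```

```bash
python3 -c "
from h import *
go(484,-108.6,1,86)"
```

```text
t 7.2 pos [ 483.4 -108.9   87.1] jawdeg 0.9 shift [ 0.6 -0.3  1.1] turn -0.001 shift after turn (np.float64(0.6), np.float64(-0.3)) w 64.9 j7 -0.11 tilt [-0.016  0.011 -1.   ] F [ 0.2  0.3 -1.5]
```

Release, rise, and head toward the blue tumbler.

Emit:
{"method": "drive_tool", "body": {
  "plan": [
    [[1,0,0,1,0],[1,0,0,0,0],[-1,0,0,0,0],[-1,0,0,0,0],[-1,0,0,0,0],[-1,0,0,-10,0],[-1,0,0,-30,0],[-1,0,0,-40,0]]
  ]
}}

```text
clock: 7.95
ee_pos: [482.3, -109.0, 166.1]
eef_rot: [-0.007, 1.0, 0.009, -0.012]
contact_force: [-0.1, 0.1, 0.1]
gripper_width: 85.7
```

Emit:
{"method": "drive_tool", "body": {
  "plan": [
    [[-1,-3,-25,-5,0],[-1,-8,-45,0,0],[-1,-11,-45,0,0],[-1,-11,-45,0,0],[-1,-8,-35,0,0],[-1,-3,-10,0,0],[-1,0,0,0,0]]
  ]
}}

```text
clock: 8.65
ee_pos: [440.2, 101.0, 186.1]
eef_rot: [-0.006, 1.0, 0.006, -0.002]
contact_force: [-0.7, -1.7, 0.5]
gripper_width: 85.0
```

```bash
python3 -c "
from h import *
go(432.5,105.7,0,130)
f=snap('top','top5');s=snap('side','side5')
a=np.hstack([cv2.resize(f[90:220,265:430],None,fx=2.3,fy=2.3),cv2.resize(s[110:240,200:365],None,fx=2.3,fy=2.3)])[:,:,::-1];cv2.imwrite('pics/c5.png',a)"
```

```text
t 8.7 pos [440.2 101.  186.1] jawdeg 0.7 shift [-7.4 -4.1 56.2] turn 0.013 shift after turn (np.float64(-7.7), np.float64(-4.7)) w 85.0 j7 -0.5 tilt [-0.005  0.012 -1.   ] F [-0.7 -1.7  0.5]
```

View pics/c5.png

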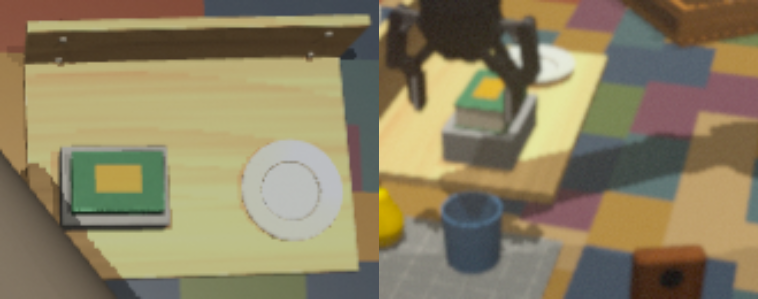

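The book lies on the riser (left half, centre about (118,181)). I'll measure its centring numerically.

```bash
cat >> h.py <<'E'
def bookc(name):
    t=cv2.imread('pics/%s.png'%name);h=cv2.cvtColor(t,cv2.COLOR_BGR2HSV).astype(int)
    gm=((h[...,0]>20)&(h[...,0]<95)&(h[...,1]>90)&(h[...,2]>70)).astype(np.uint8); gm[:150]=0;gm[:, :292]=0;gm[:,342:]=0;gm[195:]=0
    n,l,st,ce=cv2.connectedComponentsWithStats(((h[...,0]>55)&(h[...,0]<95)&(h[...,1]>80)).astype(np.uint8)*(np.indices(gm.shape)[0]>145)*(np.indices(gm.shape)[1]>285)*(np.indices(gm.shape)[1]<350).astype(np.uint8))
    i=1+np.argmax(st[1:,4]);p=np.argwhere(l==i)[:,::-1];print(st[i]);print('book',cv2.minAreaRect(onz('top',p,92)[:,:2].astype(np.float32)))
    return h
E
python3 - <<'E'
from h import *
h=bookc('top5'); print('V col314',h[148:196,314,2].tolist());print('H',h[148:196,314,0].tolist()); print('V row165',h[165,284:345,2].tolist()); print('H',h[165,284:345,0].tolist())
E
```

```text
[296 156  40  27 790]
book ((479.5991516113281, -106.81476593017578), (66.41415405273438, 98.9894027709961), 0.7505159378051758)
V col314 [189, 188, 189, 189, 185, 165, 161, 153, 133, 127, 126, 127, 127, 135, 190, 189, 190, 189, 190, 188, 189, 189, 189, 189, 184, 153, 128, 127, 126, 126, 127, 125, 126, 110, 37, 99, 162, 161, 159, 138, 47, 64, 136, 192, 192, 191, 191, 191]
H [24, 24, 25, 25, 25, 24, 25, 37, 67, 67, 66, 66, 67, 38, 22, 22, 22, 22, 22, 22, 22, 23, 23, 22, 23, 28, 67, 66, 68, 68, 68, 68, 67, 67, 68, 33, 23, 22, 24, 21, 30, 30, 31, 31, 32, 31, 31, 31]
V row165 [143, 144, 180, 189, 190, 189, 130, 51, 163, 148, 143, 104, 89, 127, 127, 129, 126, 125, 126, 127, 127, 128, 145, 189, 189, 189, 189, 190, 189, 189, 189, 189, 189, 189, 189, 189, 189, 189, 189, 189, 189, 184, 142, 127, 127, 126, 127, 128, 125, 124, 125, 119, 121, 160, 169, 189, 189, 189, 189, 188, 189]
H [18, 18, 28, 21, 21, 21, 20, 18, 22, 23, 21, 51, 65, 66, 66, 67, 67, 66, 67, 66, 67, 63, 30, 22, 22, 22, 22, 22, 22, 22, 22, 22, 22, 22, 22, 22, 22, 22, 22, 22, 22, 23, 32, 66, 67, 68, 67, 67, 67, 67, 66, 66, 49, 27, 28, 28, 29, 28, 28, 29, 28]
```

Emit:
{"method": "drive_tool", "body": {
  "plan": [
    [[-1,-4,-2,10,0],[-1,-4,-3,20,0],[-1,0,0,20,0],[-1,0,0,5,0],[-1,0,0,0,0]]
  ]
}}

```text
clock: 9.25
ee_pos: [433.2, 97.0, 127.2]
eef_rot: [-0.004, 1.0, -0.002, -0.003]
contact_force: [0.8, -0.2, -0.1]
gripper_width: 85.4
```

```bash
python3 -c "
from h import *
go(432.5,105.7,0,54)"
```

```text
t 9.2 pos [433.2  97.  127.2] jawdeg -0.2 shift [-0.3 -8.  73.3] turn -0.004 shift after turn (np.float64(-0.7), np.float64(-8.7)) w 85.4 j7 -0.59 tilt [-0.006  0.009 -1.   ] F [ 0.8 -0.2 -0.1]
```

Emit:
{"method": "drive_tool", "body": {
  "plan": [
    [[-1,0,-3,8,0],[-1,0,-3,8,0],[-1,0,-3,8,0],[-1,0,0,8,0],[-1,0,0,8,0],[-1,0,0,5,0],[-1,0,0,0,0]]
  ]
}}

```text
clock: 9.95
ee_pos: [434.3, 106.7, 79.5]
eef_rot: [-0.005, 1.0, -0.003, -0.002]
contact_force: [0.1, -0.9, 0.0]
gripper_width: 85.4
```

```bash
python3 -c "
from h import *
go(432.5,105.7,0,54)"
```

```text
t 9.9 pos [434.3 106.7  79.5] jawdeg -0.4 shift [-1.7  1.2 25.5] turn -0.006 shift after turn (np.float64(-1.8), np.float64(1.0)) w 85.4 j7 -0.68 tilt [-0.004  0.009 -1.   ] F [ 0.1 -0.9  0. ]
```

Emit:
{"method": "drive_tool", "body": {
  "plan": [
    [[-1,-1,1,8,0],[-1,-1,0,8,0],[-1,0,0,6,0],[-1,0,0,4,0],[1,0,0,0,0],[1,0,0,0,0],[1,0,0,0,0],[1,0,0,0,0]]
  ]
}}

```text
clock: 10.75
ee_pos: [433.0, 105.9, 52.2]
eef_rot: [-0.004, 1.0, -0.003, -0.001]
contact_force: [0.1, 0.5, -1.2]
gripper_width: 62.1
```

Emit:
{"method": "drive_tool", "body": {
  "plan": [
    [[1,0,0,0,0],[1,0,0,-8,0],[1,0,0,-15,0],[1,0,0,-30,0],[1,0,0,-40,0],[1,0,0,-35,0],[1,0,0,-20,0]]
  ]
}}

```text
clock: 11.45
ee_pos: [430.4, 104.3, 204.6]
eef_rot: [-0.004, 1.0, -0.002, -0.005]
contact_force: [0.6, 0.0, -2.5]
gripper_width: 62.8
```

```bash
python3 -c "
from h import *
go(482.5,-109,1,155)"
```

```text
t 11.4 pos [430.4 104.3 204.6] jawdeg -0.3 shift [ 53.6 213.4  47.3] turn -0.022 shift after turn (np.float64(48.4), np.float64(214.1)) w 62.8 j7 -0.51 tilt [-0.01   0.008 -1.   ] F [ 0.6  0.  -2.5]
```

Emit:
{"method": "drive_tool", "body": {
  "plan": [
    [[1,5,20,0,0],[1,9,40,0,-0.02],[1,10,45,0,0],[1,10,45,0,0],[1,8,35,0,0],[1,4,18,0,0],[1,0,5,0,0],[1,0,0,0,0]]
  ]
}}

```text
clock: 12.25
ee_pos: [482.1, -108.2, 211.4]
eef_rot: [-0.005, 1.0, 0.011, 0.002]
contact_force: [-0.3, 0.1, -1.0]
gripper_width: 62.6
```

```bash
python3 -c "
from h import *
go(482.5,-109,1,141)"
```

```text
t 12.2 pos [ 482.1 -108.2  211.4] jawdeg 1.2 shift [ 0.2  1.5 70.4] turn 0.004 shift after turn (np.float64(0.4), np.float64(0.8)) w 62.6 j7 0.0 tilt [ 0.003  0.01  -1.   ] F [-0.3  0.1 -1. ]
```

Emit:
{"method": "drive_tool", "body": {
  "plan": [
    [[1,0,0,8,0],[1,0,0,10,0],[1,0,0,10,0],[1,0,0,10,0],[1,0,0,10,0],[1,0,0,6,0],[1,0,0,2,0],[1,0,0,0,0]]
  ]
}}

```text
clock: 13.05
ee_pos: [480.6, -100.9, 149.4]
eef_rot: [-0.006, 1.0, 0.015, 0.0]
contact_force: [-1.1, -0.6, -1.8]
gripper_width: 62.2
```

```bash
python3 -c "
from h import *
go(482.5,-109,1,141)"
```

```text
t 13.1 pos [ 480.6 -100.9  149.4] jawdeg 1.8 shift [1.7 8.2 8.3] turn 0.013 shift after turn (np.float64(1.8), np.float64(8.1)) w 62.2 j7 -0.05 tilt [-0.     0.013 -1.   ] F [-1.1 -0.6 -1.8]
```

Emit:
{"method": "drive_tool", "body": {
  "plan": [
    [[1,1,4,0,0.013],[1,1,4,0,0],[1,0,0,3,0],[1,0,0,2,0],[1,0,0,0,0]]
  ]
}}

```text
clock: 13.55
ee_pos: [484.1, -110.4, 145.1]
eef_rot: [-0.006, 1.0, 0.008, 0.001]
contact_force: [-0.4, -0.8, -1.7]
gripper_width: 62.6
```

```bash
python3 -c "
from h import *
go(482.5,-109,1,141)"
```

```text
t 13.6 pos [ 484.1 -110.4  145.1] jawdeg 0.9 shift [-1.6 -1.3  4.1] turn -0.002 shift after turn (np.float64(-1.6), np.float64(-1.4)) w 62.6 j7 -0.05 tilt [ 0.003  0.012 -1.   ] F [-0.4 -0.8 -1.7]
```

Emit:
{"method": "drive_tool", "body": {
  "plan": [
    [[1,-1,-1,2,0],[1,0,0,2,0],[1,0,0,0,0],[-1,0,0,0,0],[-1,0,0,0,0],[-1,0,0,0,0],[-1,0,0,-10,0],[-1,0,0,-20,0]]
  ]
}}

```text
clock: 14.35
ee_pos: [482.0, -109.0, 170.7]
eef_rot: [-0.007, 1.0, 0.008, -0.0]
contact_force: [0.3, -0.2, -0.7]
gripper_width: 85.4
```

Emit:
{"method": "drive_tool", "body": {
  "plan": [
    [[-1,0,0,-30,0],[-1,0,0,-40,0],[-1,4,-30,-10,0],[-1,10,-45,0,0],[-1,12,-45,0,0],[-1,12,-45,0,0],[-1,12,-45,0,0],[-1,12,-45,0,0]]
  ]
}}

```text
clock: 15.15
ee_pos: [545.0, 145.1, 267.6]
eef_rot: [-0.005, 1.0, -0.001, 0.006]
contact_force: [1.0, 0.6, -0.6]
gripper_width: 85.5
```

```bash
python3 -c "
from h import *
go(539.3,209.5,None,180)
go(539.3,209.5,0,180)
f=snap('top','top6'); snap('side','side6')
h=cv2.cvtColor(f,cv2.COLOR_RGB2HSV).astype(int)
m=((h[...,0]>95)&(h[...,0]<125)&(h[...,1]>90)).astype(np.uint8); m[:140]=0;m[200:]=0;m[:,:285]=0;m[:,350:]=0
n,l,st,ce=cv2.connectedComponentsWithStats(m);i=1+np.argmax(st[1:,4]);print(st[i],ce[i])
cn=max(cv2.findContours((l==i).astype(np.uint8),0,1)[0],key=len).reshape(-1,2)
print(cv2.minEnclosingCircle(onz('top',cn,157)[:,:2].astype(np.float32)),cv2.fitEllipse(onz('top',cn,157)[:,:2].astype(np.float32)))
bookc('top6')
a=np.hstack([cv2.resize(f[90:220,265:430],None,fx=2.3,fy=2.3),cv2.resize(cv2.imread('pics/side6.png')[90:240,200:390,::-1],(379,299))])[:,:,::-1];cv2.imwrite('pics/c6.png',a)"
```

```text
t 15.2 pos [545.  145.1 267.6] jawdeg -0.1 shift [ -6.9 -63.6  88.1] turn None shift after turn None w 85.5 j7 -0.54 tilt [ 0.012  0.009 -1.   ] F [ 1.   0.6 -0.6]
t 15.2 pos [545.  145.1 267.6] jawdeg -0.1 shift [ -6.9 -63.6  88.1] turn -0.002 shift after turn (np.float64(-5.7), np.float64(-64.4)) w 85.5 j7 -0.54 tilt [ 0.012  0.009 -1.   ] F [ 1.   0.6 -0.6]
[306 149  27  27 535] [319.19813084 161.87102804]
((482.0992736816406, -107.55921173095703), 32.0904426574707) ((482.7752380371094, -107.6058120727539), (59.357147216796875, 61.84748840332031), 134.50279235839844)
[324 156  12  27 158]
book ((480.2795104980469, -141.69090270996094), (27.563465118408203, 66.66358947753906), 89.0527572631836)
```

View pics/c6.png

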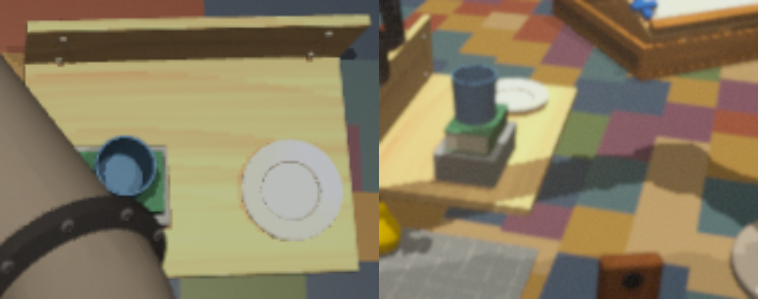

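Blue tumbler stands on the book (left half, rim centre (126,167); side view upright). It measures (482.5,-108) against a book centre of about (481,-109). Now the bottle.

Emit:
{"method": "drive_tool", "body": {
  "plan": [
    [[-1,-1,-18,12,0],[-1,-1,-18,12,0],[-1,-1,-18,15,0],[-1,-1,-12,15,0],[-1,0,-3,12,0],[-1,0,0,8,0],[-1,0,0,0,0]]
  ]
}}

```text
clock: 15.95
ee_pos: [542.3, 223.0, 196.8]
eef_rot: [-0.007, 1.0, 0.005, 0.009]
contact_force: [-0.3, 0.5, -0.1]
gripper_width: 85.3
```

```bash
python3 -c "
from h import *
go(539.5,209.2,0,110)"
```

```text
t 15.9 pos [542.3 223.  196.8] jawdeg 0.6 shift [-4.4 15.  86.5] turn 0.01 shift after turn (np.float64(-2.8), np.float64(13.8)) w 85.3 j7 -0.72 tilt [ 0.017  0.014 -1.   ] F [-0.3  0.5 -0.1]
```

Emit:
{"method": "drive_tool", "body": {
  "plan": [
    [[-1,-1,4,5,0],[-1,-1,4,9,0],[-1,-1,3,9,0],[-1,0,0,9,0],[-1,0,0,9,0],[-1,0,0,8,0],[-1,0,0,4,0],[-1,0,0,0,0]]
  ]
}}

```text
clock: 16.75
ee_pos: [541.5, 208.3, 139.9]
eef_rot: [-0.007, 1.0, 0.003, 0.009]
contact_force: [0.2, -0.7, -1.1]
gripper_width: 85.6
```

```bash
python3 -c "
from h import *
go(539.5,209.2,0,110)"
```

```text
t 16.8 pos [541.5 208.3 139.9] jawdeg 0.3 shift [-2.5 -0.5 29.8] turn 0.005 shift after turn (np.float64(-2.0), np.float64(-0.9)) w 85.6 j7 -0.75 tilt [ 0.018  0.013 -1.   ] F [ 0.2 -0.7 -1.1]
```

Emit:
{"method": "drive_tool", "body": {
  "plan": [
    [[-1,-1,0,8,0],[-1,-1,-1,8,0],[-1,0,0,8,0],[-1,0,0,6,0],[-1,0,0,0,0]]
  ]
}}

```text
clock: 17.25
ee_pos: [540.0, 210.7, 107.5]
eef_rot: [-0.007, 1.0, 0.003, 0.01]
contact_force: [-1.0, -0.7, 0.3]
gripper_width: 85.6
```

Emit:
{"method": "drive_tool", "body": {
  "plan": [
    [[1,0,0,0,0],[1,0,0,0,0],[1,0,0,0,0],[1,0,0,0,0],[1,0,0,0,0],[1,0,0,0,0],[1,0,0,0,0]]
  ]
}}

```text
clock: 17.95
ee_pos: [540.5, 210.8, 108.3]
eef_rot: [-0.007, 1.0, 0.003, 0.01]
contact_force: [0.5, 0.2, -1.0]
gripper_width: 26.5
```

```bash
python3 -c "
from h import *
go(539.5,209.2,0,110)"
```

```text
t 17.9 pos [540.5 210.8 108.3] jawdeg 0.3 shift [-1.   1.5 -1.8] turn 0.006 shift after turn (np.float64(-1.0), np.float64(1.6)) w 26.5 j7 -0.78 tilt [ 0.02   0.014 -1.   ] F [ 0.5  0.2 -1. ]
```

Emit:
{"method": "drive_tool", "body": {
  "plan": [
    [[1,0,0,-8,0],[1,0,0,-20,0],[1,0,0,-40,0],[1,0,0,-45,0],[1,0,0,-40,0],[1,2,10,-10,0],[1,4,30,0,0],[1,4,40,0,0]]
  ]
}}

```text
clock: 18.75
ee_pos: [544.6, 132.4, 277.6]
eef_rot: [-0.008, 1.0, 0.009, 0.008]
contact_force: [0.4, -1.0, -2.5]
gripper_width: 26.4
```

Emit:
{"method": "drive_tool", "body": {
  "plan": [
    [[1,3,42,0,0],[1,3,42,0,0],[1,3,42,0,0],[1,3,42,0,0],[1,0,40,0,0],[1,0,30,0,0],[1,0,15,0,0],[1,0,0,0,0]]
  ]
}}

```text
clock: 19.55
ee_pos: [554.8, -142.0, 268.7]
eef_rot: [-0.006, 1.0, 0.004, 0.003]
contact_force: [0.2, -0.3, -2.0]
gripper_width: 26.5
```

```bash
python3 -c "
from h import *
go(486,-212.5,0,120)"
```

```text
t 19.6 pos [ 554.8 -142.   268.7] jawdeg 0.5 shift [-70.2  71.6 147.5] turn 0.008 shift after turn (np.float64(-68.8), np.float64(70.5)) w 26.5 j7 0.03 tilt [ 0.005  0.012 -1.   ] F [ 0.2 -0.3 -2. ]
```

Emit:
{"method": "drive_tool", "body": {
  "plan": [
    [[1,0,20,0,0],[1,-10,30,0,0],[1,-20,15,5,0],[1,-20,5,10,0],[1,-15,0,15,0],[1,-4,0,15,0],[1,0,1,12,0],[1,0,0,0,0]]
  ]
}}

```text
clock: 20.35
ee_pos: [482.6, -206.2, 205.7]
eef_rot: [-0.009, 1.0, 0.009, 0.0]
contact_force: [0.0, -0.1, -2.6]
gripper_width: 26.5
```

```bash
python3 -c "
from h import *
go(486,-212.5,0,120)"
```

```text
t 20.4 pos [ 482.6 -206.2  205.7] jawdeg 1.0 shift [ 3.2  7.9 85.6] turn 0.018 shift after turn (np.float64(3.4), np.float64(6.3)) w 26.5 j7 0.18 tilt [ 0.     0.018 -1.   ] F [ 0.  -0.1 -2.6]
```

Emit:
{"method": "drive_tool", "body": {
  "plan": [
    [[1,2,4,8,0],[1,2,4,10,0],[1,0,1,10,0],[1,0,1,10,0],[1,0,1,10,0],[1,0,1,8,0],[1,0,0,3,0],[1,0,0,0,0]]
  ]
}}

```text
clock: 21.15
ee_pos: [490.0, -216.6, 141.7]
eef_rot: [-0.009, 1.0, 0.01, 0.001]
contact_force: [-0.7, 0.0, -2.4]
gripper_width: 26.4
```

```bash
python3 -c "
from h import *
go(486,-212.5,0,120)"
```

```text
t 21.1 pos [ 490.  -216.6  141.7] jawdeg 1.2 shift [-4.  -3.8 21.8] turn 0.02 shift after turn (np.float64(-4.0), np.float64(-4.1)) w 26.4 j7 0.16 tilt [ 0.002  0.019 -1.   ] F [-0.7  0.  -2.4]
```

Emit:
{"method": "drive_tool", "body": {
  "plan": [
    [[1,-2,-2,5,0],[1,-2,-2,5,0],[1,0,0,4,0],[1,0,0,3,0],[1,0,0,0,0],[1,0,0,0,0]]
  ]
}}

```text
clock: 21.75
ee_pos: [486.2, -212.0, 124.3]
eef_rot: [-0.009, 1.0, 0.01, 0.002]
contact_force: [0.3, 1.1, -2.3]
gripper_width: 26.2
```

```bash
python3 -c "
from h import *
go(486,-212.5,0,120)"
```

```text
t 21.8 pos [ 486.2 -212.   124.3] jawdeg 1.2 shift [-0.2  0.6  4.3] turn 0.021 shift after turn (np.float64(-0.2), np.float64(0.5)) w 26.2 j7 0.14 tilt [ 0.004  0.018 -1.   ] F [ 0.3  1.1 -2.3]
```

Emit:
{"method": "drive_tool", "body": {
  "plan": [
    [[1,1,0,2,0],[1,0,0,2,0],[1,0,0,1,0],[1,0,0,0,0],[-1,0,0,0,0],[-1,0,0,0,0],[-1,0,0,0,0],[-1,0,0,-10,0]]
  ]
}}

```text
clock: 22.55
ee_pos: [488.1, -212.3, 130.1]
eef_rot: [-0.009, 1.0, 0.01, 0.003]
contact_force: [-0.5, -0.3, 0.0]
gripper_width: 82.3
```

Emit:
{"method": "drive_tool", "body": {
  "plan": [
    [[-1,0,0,-25,0],[-1,0,0,-40,0],[-1,0,0,-40,0],[-1,0,-30,-15,0],[-1,0,-45,0,0],[-1,-4,-48,0,0],[-1,-6,-48,0,0],[-1,-6,-48,0,0]]
  ]
}}

```text
clock: 23.35
ee_pos: [469.9, 3.4, 266.4]
eef_rot: [-0.007, 1.0, 0.003, 0.008]
contact_force: [0.8, 0.4, -0.1]
gripper_width: 85.3
```

Emit:
{"method": "drive_tool", "body": {
  "plan": [
    [[-1,-6,-48,0,0],[-1,-6,-48,0,0],[-1,-8,-48,0,0],[-1,-8,-48,0,0],[-1,-8,-40,0,0],[-1,0,-10,0,0]]
  ]
}}

```text
clock: 23.95
ee_pos: [428.2, 259.1, 275.9]
eef_rot: [-0.008, 1.0, 0.006, 0.013]
contact_force: [0.7, -0.8, 0.4]
gripper_width: 85.6
```

```bash
python3 -c "
from h import *
go(425.5,312.3,0,90)
f=snap('top','top7'); s=snap('side','side7')
a=np.hstack([cv2.resize(f[90:220,265:430],None,fx=2.3,fy=2.3),cv2.resize(s[90:240,200:390],(379,299))])[:,:,::-1];cv2.imwrite('pics/c7.png',a)"
```

```text
t 23.9 pos [428.2 259.1 275.9] jawdeg 0.7 shift [ -6.8 -50.2 186.7] turn 0.012 shift after turn (np.float64(-2.7), np.float64(-53.2)) w 85.6 j7 -0.82 tilt [ 0.026  0.017 -1.   ] F [ 0.7 -0.8  0.4]
```

View pics/c7.png

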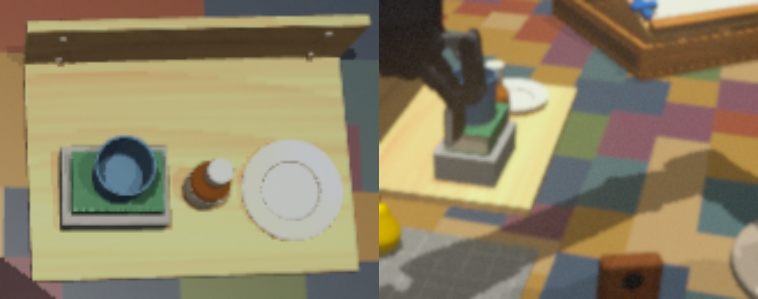

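The bottle stands between the riser and plate (left half, cap (220,170)). Riser, plate and tumbler look undisturbed.

Emit:
{"method": "drive_tool", "body": {
  "plan": [
    [[-1,-1,-15,15,0],[-1,-1,-20,25,0],[-1,0,-15,25,0],[-1,0,-5,25,0],[-1,0,0,20,0],[-1,0,0,10,0],[-1,0,0,0,0]]
  ]
}}

```text
clock: 24.75
ee_pos: [439.2, 299.3, 153.5]
eef_rot: [-0.003, 1.0, -0.005, 0.016]
contact_force: [0.2, 0.0, 0.2]
gripper_width: 85.6
```

```bash
python3 -c "
from h import *
go(425.5,312.3,0,41)
print('cap',onz('top',[(360.4,163.6)],127))
f=cv2.imread('pics/top7.png');h=cv2.cvtColor(f,cv2.COLOR_BGR2HSV).astype(int)
m=((h[...,1]<60)&(h[...,2]>150)).astype(np.uint8); m[:,:350]=0;m[:,369:]=0;m[:150]=0;m[180:]=0
n,l,st,ce=cv2.connectedComponentsWithStats(m);i=1+np.argmax(st[1:,4]);print(st[i],ce[i],onz('top',[ce[i]],127))
bookc('top7')"
```

```text
t 24.8 pos [439.2 299.3 153.5] jawdeg -0.6 shift [-17.4 -12.3 112.1] turn -0.01 shift after turn (np.float64(-13.7), np.float64(-13.0)) w 85.6 j7 -1.07 tilt [ 0.031  0.005 -0.999] F [0.2 0.  0.2]
cap [[ 486.82648828 -212.16293579  127.        ]]
[355 159  12  11 100] [360.76 163.77] [[ 486.41663536 -213.03748778  127.        ]]
[296 156  40  27 558]
book ((479.5991516113281, -106.81476593017578), (66.41415405273438, 98.9894027709961), 0.7505159378051758)
```

Emit:
{"method": "drive_tool", "body": {
  "plan": [
    [[-1,-7,-6,0,0],[-1,-7,-6,5,0],[-1,-2,-2,10,0],[-1,-2,-2,10,0],[-1,-2,-2,10,0],[-1,-1,-1,8,0],[-1,0,0,4,0],[-1,0,0,0,0]]
  ]
}}

```text
clock: 25.55
ee_pos: [420.2, 319.7, 104.7]
eef_rot: [-0.003, 1.0, -0.006, 0.018]
contact_force: [-0.1, -0.1, -1.3]
gripper_width: 85.3
```

```bash
python3 -c "
from h import *
go(425.5,312.3,0,41)"
```

```text
t 25.6 pos [420.2 319.7 104.7] jawdeg -0.7 shift [ 3.2  7.8 63.8] turn -0.012 shift after turn (np.float64(5.3), np.float64(7.4)) w 85.3 j7 -1.2 tilt [ 0.035  0.006 -0.999] F [-0.1 -0.1 -1.3]
```

Emit:
{"method": "drive_tool", "body": {
  "plan": [
    [[-1,2,4,4,0],[-1,1,4,8,0],[-1,0,0,9,0],[-1,0,0,9,0],[-1,0,0,9,0],[-1,0,0,8,0],[-1,0,0,4,0],[-1,0,0,0,0]]
  ]
}}

```text
clock: 26.35
ee_pos: [426.0, 310.7, 49.0]
eef_rot: [-0.003, 1.0, -0.007, 0.018]
contact_force: [0.3, 0.9, 0.3]
gripper_width: 85.5
```

```bash
python3 -c "
from h import *
go(425.5,312.3,0,41)"
```

```text
t 26.4 pos [426.  310.7  49. ] jawdeg -0.8 shift [-0.8 -1.5  7.9] turn -0.014 shift after turn (np.float64(-0.5), np.float64(-1.6)) w 85.5 j7 -1.26 tilt [ 0.035  0.006 -0.999] F [0.3 0.9 0.3]
```

Emit:
{"method": "drive_tool", "body": {
  "plan": [
    [[-1,0,-1,4,0],[-1,0,0,4,0],[-1,0,0,0,0],[1,0,0,0,0],[1,0,0,0,0],[1,0,0,0,0],[1,0,0,0,0],[1,0,0,0,0]]
  ]
}}

```text
clock: 27.15
ee_pos: [426.6, 312.7, 42.1]
eef_rot: [-0.003, 1.0, -0.007, 0.019]
contact_force: [-0.1, 0.1, -0.7]
gripper_width: 55.1
```

Emit:
{"method": "drive_tool", "body": {
  "plan": [
    [[1,0,0,-8,0],[1,0,0,-15,0],[1,0,0,-25,0],[1,0,0,-30,0],[1,0,0,-35,0],[1,0,0,-35,0],[1,0,0,-25,0],[1,0,0,-5,0]]
  ]
}}

```text
clock: 27.95
ee_pos: [417.8, 311.4, 232.1]
eef_rot: [-0.003, 1.0, -0.005, 0.018]
contact_force: [-0.2, 0.5, -1.3]
gripper_width: 55.0
```

```bash
python3 -c "
from h import *
go(488,-318,0,150)"
```

```text
t 27.9 pos [417.8 311.4 232.1] jawdeg -0.6 shift [ 73.8 629.2  80.6] turn -0.011 shift after turn (np.float64(70.2), np.float64(629.4)) w 55.0 j7 -1.03 tilt [ 0.036  0.006 -0.999] F [-0.2  0.5 -1.3]
```

Emit:
{"method": "drive_tool", "body": {
  "plan": [
    [[1,4,20,0,0],[1,10,40,0,0],[1,10,46,0,0],[1,10,46,0,0],[1,10,46,0,0],[1,10,46,0,0],[1,6,46,0,0],[1,4,46,0,0]]
  ]
}}

```text
clock: 28.75
ee_pos: [478.1, -28.5, 232.2]
eef_rot: [-0.007, 1.0, 0.003, 0.019]
contact_force: [0.9, 1.2, -1.1]
gripper_width: 54.9
```

```bash
python3 -c "
from h import *
go(488,-318,0,150)"
```

```text
t 28.8 pos [478.1 -28.5 232.2] jawdeg 0.4 shift [  4.9 290.6  78.7] turn 0.007 shift after turn (np.float64(9.9), np.float64(289.5)) w 54.9 j7 -0.19 tilt [ 0.038  0.013 -0.999] F [ 0.9  1.2 -1.1]
```

Emit:
{"method": "drive_tool", "body": {
  "plan": [
    [[1,1,46,0,0],[1,1,46,0,0],[1,1,46,0,0],[1,1,46,0,0],[1,1,40,0,0],[1,0,30,5,0],[1,0,15,5,0],[1,0,0,0,0]]
  ]
}}

```text
clock: 29.55
ee_pos: [478.0, -314.6, 214.6]
eef_rot: [-0.007, 1.0, -0.001, 0.016]
contact_force: [0.5, 0.8, -0.5]
gripper_width: 54.7
```

```bash
python3 -c "
from h import *
go(488,-318,0,59)"
```

```text
t 29.6 pos [ 478.  -314.6  214.6] jawdeg -0.2 shift [  5.1   5.5 155.7] turn -0.003 shift after turn (np.float64(10.0), np.float64(3.4)) w 54.7 j7 0.35 tilt [ 0.032  0.014 -0.999] F [ 0.5  0.8 -0.5]
```

Emit:
{"method": "drive_tool", "body": {
  "plan": [
    [[1,2,2,8,0],[1,2,1,14,0],[1,1,1,14,0],[1,0,0,14,0],[1,0,0,14,0],[1,0,0,14,0],[1,0,0,8,0],[1,0,0,0,0]]
  ]
}}

```text
clock: 30.35
ee_pos: [487.3, -307.6, 119.6]
eef_rot: [-0.01, 1.0, 0.004, 0.014]
contact_force: [0.0, 0.6, -1.0]
gripper_width: 54.8
```

```bash
python3 -c "
from h import *
go(488,-318,0,59)"
```

```text
t 30.4 pos [ 487.3 -307.6  119.6] jawdeg 0.5 shift [-1.1 11.6 60.4] turn 0.008 shift after turn (np.float64(0.7), np.float64(10.4)) w 54.8 j7 0.29 tilt [ 0.029  0.02  -0.999] F [ 0.   0.6 -1. ]
```

Emit:
{"method": "drive_tool", "body": {
  "plan": [
    [[1,0,5,4,0],[1,0,5,8,0],[1,0,1,8,0],[1,0,1,8,0],[1,0,1,8,0],[1,0,0,6,0],[1,0,0,3,0],[1,0,0,0,0]]
  ]
}}

```text
clock: 31.15
ee_pos: [489.5, -322.2, 71.3]
eef_rot: [-0.009, 1.0, 0.004, 0.015]
contact_force: [0.1, 0.1, -1.3]
gripper_width: 54.9
```

```bash
python3 -c "
from h import *
go(488,-318,0,59)"
```

```text
t 31.1 pos [ 489.5 -322.2   71.3] jawdeg 0.4 shift [-1.8 -4.  12.3] turn 0.007 shift after turn (np.float64(-1.5), np.float64(-4.2)) w 54.9 j7 0.28 tilt [ 0.031  0.018 -0.999] F [ 0.1  0.1 -1.3]
```

Emit:
{"method": "drive_tool", "body": {
  "plan": [
    [[1,-1,-2,3,0],[1,0,-2,4,0],[1,0,0,3,0],[1,0,0,1,0],[1,0,0,0,0]]
  ]
}}

```text
clock: 31.65
ee_pos: [489.3, -317.3, 60.1]
eef_rot: [-0.009, 1.0, 0.004, 0.016]
contact_force: [0.0, -0.1, -1.1]
gripper_width: 55.2
```

```bash
python3 -c "
from h import *
go(488,-318,0,59)"
```

```text
t 31.6 pos [ 489.3 -317.3   60.1] jawdeg 0.4 shift [-1.4  0.7  1.1] turn 0.008 shift after turn (np.float64(-1.3), np.float64(0.7)) w 55.2 j7 0.27 tilt [ 0.032  0.018 -0.999] F [ 0.  -0.1 -1.1]
```

Emit:
{"method": "drive_tool", "body": {
  "plan": [
    [[1,-1,0,1,0],[1,0,0,0,0],[-1,0,0,0,0],[-1,0,0,0,0],[-1,0,0,0,0],[-1,0,0,-8,0],[-1,0,0,-20,0],[-1,0,0,-35,0]]
  ]
}}

```text
clock: 32.45
ee_pos: [484.4, -317.3, 121.2]
eef_rot: [-0.011, 1.0, 0.004, 0.013]
contact_force: [-0.1, 0.3, 1.3]
gripper_width: 85.8
```

Emit:
{"method": "drive_tool", "body": {
  "plan": [
    [[-1,0,0,-45,0],[-1,0,0,-45,0],[-1,0,0,-45,0],[-1,0,-20,-25,0],[-1,10,-45,0,0],[-1,12,-46,0,0],[-1,14,-46,0,0],[-1,14,-46,0,0]]
  ]
}}

```text
clock: 33.25
ee_pos: [529.7, -121.1, 304.9]
eef_rot: [-0.005, 1.0, -0.004, 0.02]
contact_force: [0.2, 0.2, -1.1]
gripper_width: 85.3
```

Emit:
{"method": "drive_tool", "body": {
  "plan": [
    [[-1,14,-46,0,0],[-1,14,-46,0,0],[-1,14,-46,0,0],[-1,14,-46,0,0],[-1,14,-40,0,0],[-1,10,-20,0,0],[-1,5,-5,0,0],[-1,0,0,0,0]]
  ]
}}

```text
clock: 34.05
ee_pos: [617.0, 146.4, 318.3]
eef_rot: [-0.006, 1.0, 0.001, 0.024]
contact_force: [0.3, -1.0, -0.1]
gripper_width: 85.4
```

```bash
python3 -c "
from h import *
go(661,199,0,190)
f=snap('top','top8'); s=snap('side','side8')
a=np.hstack([cv2.resize(f[90:220,265:430],None,fx=2.3,fy=2.3),cv2.resize(s[90:240,200:390],(379,299))])[:,:,::-1];cv2.imwrite('pics/c8.png',a)"
```

```text
t 34.0 pos [617.  146.4 318.3] jawdeg 0.1 shift [ 37.9 -50.9 130.8] turn 0.002 shift after turn (np.float64(44.0), np.float64(-52.6)) w 85.4 j7 -0.54 tilt [ 0.048  0.012 -0.999] F [ 0.3 -1.  -0.1]
```

View pics/c8.png

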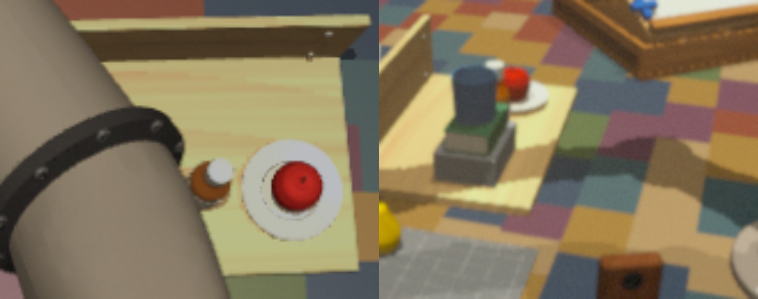

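The apple sits on the plate (left half, apple (297,187), plate centre (291,190)), upright. Next, approach the board handle.

Emit:
{"method": "drive_tool", "body": {
  "plan": [
    [[-1,8,-10,0,0],[-1,9,-12,0,0],[-1,9,-12,0,0],[-1,8,-10,0,0],[-1,4,-5,0,0],[-1,0,0,0,0]]
  ]
}}

```text
clock: 34.75
ee_pos: [658.9, 190.5, 320.6]
eef_rot: [-0.004, 1.0, -0.005, 0.024]
contact_force: [0.1, 0.8, -0.2]
gripper_width: 85.4
```

```bash
python3 -c "
from h import *
go(662,199,0,191)
f=cv2.imread('pics/top8.png');h=cv2.cvtColor(f,cv2.COLOR_BGR2HSV).astype(int)
m=(((h[...,0]<6)|(h[...,0]>174))&(h[...,1]>150)).astype(np.uint8); m[:,:370]=0;m[:,420:]=0;m[:150]=0;m[200:]=0
n,l,st,ce=cv2.connectedComponentsWithStats(m);i=1+np.argmax(st[1:,4]);print(st[i],ce[i],onz('top',[ce[i]],50))
m=((h[...,1]<60)&(h[...,2]>140)).astype(np.uint8); m[:,:367]=0;m[:,425:]=0;m[:140]=0;m[205:]=0
cn=max(cv2.findContours(m,0,1)[0],key=len).reshape(-1,2);print('plate',cv2.fitEllipse(onz('top',cn,29)[:,:2].astype(np.float32)))"
```

```text
t 34.8 pos [658.9 190.5 320.6] jawdeg -0.6 shift [ -3.2  -7.5 129.6] turn -0.01 shift after turn (np.float64(3.1), np.float64(-8.5)) w 85.4 j7 -0.61 tilt [ 0.048  0.008 -0.999] F [ 0.1  0.8 -0.2]
[383 160  22  21 357] [393.58823529 170.51540616] [[ 487.45218767 -316.73658398   50.        ]]
plate ((487.96826171875, -317.7149658203125), (117.29985809326172, 117.94078826904297), 98.31336212158203)
```

Emit:
{"method": "drive_tool", "body": {
  "plan": [
    [[-1,-1,-4,6,-0.01],[-1,-1,-4,10,0],[-1,0,0,10,0],[-1,0,0,10,0],[-1,0,0,10,0],[-1,0,0,8,0],[-1,0,0,4,0],[-1,0,0,0,0]]
  ]
}}

```text
clock: 35.55
ee_pos: [658.4, 197.2, 255.4]
eef_rot: [-0.003, 1.0, -0.0, 0.022]
contact_force: [-0.7, -0.3, 0.3]
gripper_width: 85.6
```

```bash
python3 -c "
from h import *
go(662,199,0,191)
f=snap('top','top9'); s=snap('side','side9')
a=np.hstack([cv2.resize(f[60:140,140:250],None,fx=3.5,fy=3.5),cv2.resize(s[130:245,90:200],(385,280))])[:,:,::-1];cv2.imwrite('pics/c9.png',a)"
```

```text
t 35.5 pos [658.4 197.2 255.4] jawdeg -0.0 shift [ 0.8 -1.4 64.5] turn -0.0 shift after turn (np.float64(3.6), np.float64(-1.8)) w 85.6 j7 -0.64 tilt [ 0.044  0.005 -0.999] F [-0.7 -0.3  0.3]
```

View pics/c9.png

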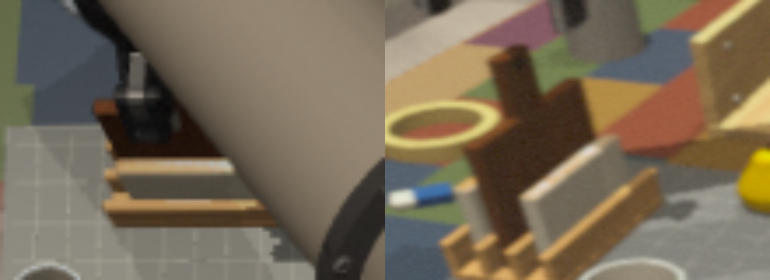

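The side crop shows the board upright in the rack (handle tip at (515,55)), but no fingers in the crop yet. I'll check where they should appear.

```bash
python3 -c "
from h import *
print(proj('side',[[658,197,255],[658,197,230],[615,197,235],[700,197,235],[662,199,208]]).round(0).tolist(), proj('top',[[658,197,255],[662,199,208]]).round(0).tolist())
s=cv2.imread('pics/side9.png');cv2.imwrite('pics/c10.png',cv2.resize(s[60:240,50:260],None,fx=3,fy=3))"
```

```text
[[123.0, 132.0], [125.0, 143.0], [142.0, 143.0], [108.0, 139.0], [124.0, 152.0]] [[187.0, 74.0], [189.0, 80.0]]
```

View pics/c10.png

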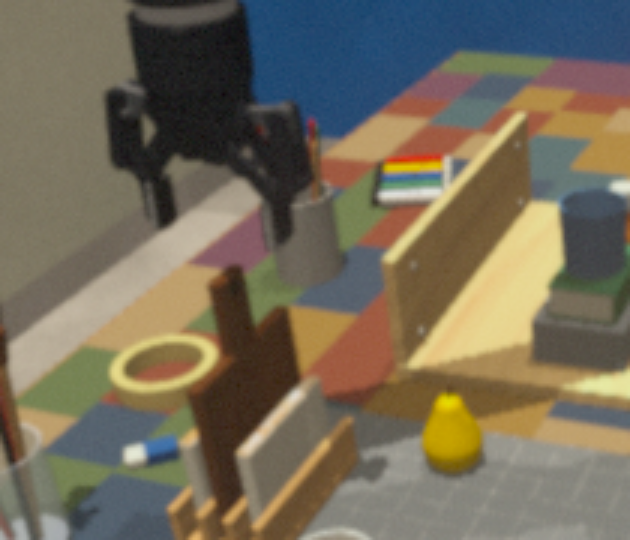

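The fingers (tips (165,222) and (278,250)) straddle the line above the handle (228,272), so I'm descending.

Emit:
{"method": "drive_tool", "body": {
  "plan": [
    [[-1,1,-1,6,0],[-1,0,-1,10,0],[-1,0,0,10,0],[-1,0,0,10,0],[-1,0,0,10,0],[-1,0,0,8,0],[-1,0,0,4,0],[-1,0,0,0,0]]
  ]
}}

```text
clock: 36.45
ee_pos: [662.9, 200.2, 193.5]
eef_rot: [-0.003, 1.0, 0.0, 0.023]
contact_force: [-1.2, -0.8, -0.1]
gripper_width: 85.1
```

```bash
python3 -c "
from h import *
go(662,199,0,191)"
```

```text
t 36.5 pos [662.9 200.2 193.5] jawdeg -0.0 shift [-1.   1.2  2.5] turn -0.0 shift after turn (np.float64(-0.9), np.float64(1.2)) w 85.1 j7 -0.67 tilt [ 0.046  0.006 -0.999] F [-1.2 -0.8 -0.1]
```

Emit:
{"method": "drive_tool", "body": {
  "plan": [
    [[-1,-1,1,0,0],[1,0,0,0,0],[1,0,0,0,0],[1,0,0,0,0],[1,0,0,0,0],[1,0,0,0,0],[1,0,0,0,0],[1,0,0,0,0]]
  ]
}}

```text
clock: 37.25
ee_pos: [658.9, 199.7, 195.4]
eef_rot: [-0.002, 1.0, 0.001, 0.02]
contact_force: [-4.5, -0.6, 1.6]
gripper_width: 11.2
```

Emit:
{"method": "drive_tool", "body": {
  "plan": [
    [[1,0,0,0,0],[1,0,0,0,0]]
  ]
}}

```text
clock: 37.45
ee_pos: [658.3, 199.8, 195.4]
eef_rot: [-0.002, 1.0, 0.001, 0.02]
contact_force: [-1.5, -0.5, 1.7]
gripper_width: 11.4
```

```bash
python3 -c "
from h import *
go(662,199,0,191)"
```

```text
t 37.5 pos [658.3 199.8 195.4] jawdeg 0.1 shift [3.5 0.8 4.5] turn 0.002 shift after turn (np.float64(3.7), np.float64(0.8)) w 11.4 j7 -0.67 tilt [ 0.04   0.004 -0.999] F [-1.5 -0.5  1.7]
```

Emit:
{"method": "drive_tool", "body": {
  "plan": [
    [[1,0,0,-5,0],[1,0,0,-8,0],[1,0,0,-8,0],[1,0,0,-10,0],[1,0,0,-12,0],[1,0,0,-15,0],[1,0,0,-20,0],[1,0,0,-20,0]]
  ]
}}

```text
clock: 38.25
ee_pos: [654.6, 198.2, 298.2]
eef_rot: [-0.002, 1.0, 0.0, 0.02]
contact_force: [0.6, -0.5, -1.9]
gripper_width: 11.4
```

Emit:
{"method": "drive_tool", "body": {
  "plan": [
    [[1,0,0,-25,0],[1,0,0,-25,0],[1,0,0,-15,0],[1,0,0,0,0],[1,0,0,0,0]]
  ]
}}

```text
clock: 38.75
ee_pos: [652.3, 199.3, 375.5]
eef_rot: [-0.004, 1.0, 0.001, 0.025]
contact_force: [0.6, 0.8, -2.8]
gripper_width: 11.2
```

```bash
python3 -c "
from h import *
go(611,-208,2.5,340)
s=snap('side','side11');t=snap('top','top11');cv2.imwrite('pics/c11.png',cv2.resize(s[60:240,50:260,::-1],None,fx=3,fy=3))"
```

```text
t 38.8 pos [652.3 199.3 375.5] jawdeg 0.1 shift [-43.4 407.5  30.4] turn -0.043 shift after turn (np.float64(-59.0), np.float64(405.1)) w 11.2 j7 -0.59 tilt [ 0.049  0.007 -0.999] F [ 0.6  0.8 -2.8]
```

View pics/c11.png

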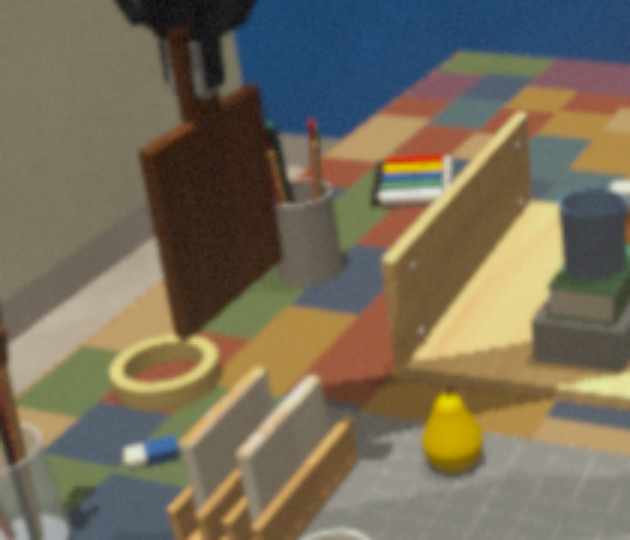

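The board is out of the rack and hanging in the grip. Its near blade edge runs from (145,155) to (180,333). Now I'll measure its tilt and carry it across.

```bash
python3 -c "
from h import *
C,D=ray('side',[(50+145.5/3-.5,60+155.5/3-.5),(50+180.5/3-.5,60+333.5/3-.5)])
print((C+D*((264-C[1])/D[:,1])[:,None]).round(1))"
```

```text
[[652.5 264.  329.8]
 [657.6 264.  200.1]]
```

Emit:
{"method": "drive_tool", "body": {
  "plan": [
    [[1,-2,15,0,-0.02],[1,-6,30,0,-0.02],[1,-7,40,0,0],[1,-7,42,0,0],[1,-7,42,0,0],[1,-7,42,0,0],[1,-7,42,0,0],[1,-6,42,0,0]]
  ]
}}

```text
clock: 39.65
ee_pos: [610.6, -98.9, 359.3]
eef_rot: [-0.006, 0.999, 0.03, 0.016]
contact_force: [0.4, 1.6, -2.6]
gripper_width: 11.7
```

Emit:
{"method": "drive_tool", "body": {
  "plan": [
    [[1,-4,42,0,0],[1,-3,30,0,0],[1,-2,15,0,0],[1,0,5,0,0],[1,0,0,0,0],[1,0,0,0,0]]
  ]
}}

```text
clock: 40.25
ee_pos: [602.9, -200.8, 351.6]
eef_rot: [-0.006, 1.0, 0.026, 0.011]
contact_force: [0.7, -0.1, -2.0]
gripper_width: 11.3
```

```bash
python3 -c "
from h import *
go(611,-208,2.5,300)"
```

```text
t 40.2 pos [ 602.9 -200.8  351.6] jawdeg 2.9 shift [ 6.6  8.2 51.6] turn 0.007 shift after turn (np.float64(7.8), np.float64(7.6)) w 11.3 j7 0.13 tilt [ 0.021  0.013 -1.   ] F [ 0.7 -0.1 -2. ]
```

Emit:
{"method": "drive_tool", "body": {
  "plan": [
    [[1,3,4,5,0.007],[1,3,4,10,0],[1,0,1,12,0],[1,0,1,14,0],[1,0,1,14,0],[1,0,1,14,0],[1,0,0,8,0],[1,0,0,0,0]]
  ]
}}

```text
clock: 41.05
ee_pos: [612.1, -205.3, 265.9]
eef_rot: [-0.008, 1.0, 0.026, 0.009]
contact_force: [-0.3, 0.6, -2.2]
gripper_width: 11.1
```

```bash
python3 -c "
from h import *
go(609,-209,2.5,205)"
```

```text
t 41.0 pos [ 612.1 -205.3  265.9] jawdeg 3.0 shift [-4.5  4.5 60.8] turn 0.009 shift after turn (np.float64(-3.3), np.float64(3.6)) w 11.1 j7 0.1 tilt [ 0.018  0.016 -1.   ] F [-0.3  0.6 -2.2]
```

Emit:
{"method": "drive_tool", "body": {
  "plan": [
    [[1,-2,2,5,0.01],[1,-2,3,8,0],[1,0,0,8,0],[1,0,0,8,0],[1,0,0,8,0],[1,0,0,6,0],[1,0,0,3,0],[1,0,0,0,0]]
  ]
}}

```text
clock: 41.85
ee_pos: [609.6, -210.5, 216.8]
eef_rot: [-0.008, 1.0, 0.021, 0.01]
contact_force: [-0.9, 0.1, -2.0]
gripper_width: 11.5
```

```bash
python3 -c "
from h import *
go(609,-209,2.5,205)"
```

```text
t 41.9 pos [ 609.6 -210.5  216.8] jawdeg 2.4 shift [-0.8 -1.4 11.8] turn -0.002 shift after turn (np.float64(-0.6), np.float64(-1.6)) w 11.5 j7 0.08 tilt [ 0.02   0.015 -1.   ] F [-0.9  0.1 -2. ]
```

Emit:
{"method": "drive_tool", "body": {
  "plan": [
    [[1,0,-1,3,0],[1,0,0,3,0],[1,0,0,2,0],[1,0,0,0,0]]
  ]
}}

```text
clock: 42.25
ee_pos: [610.4, -209.2, 208.9]
eef_rot: [-0.007, 1.0, 0.021, 0.011]
contact_force: [0.1, 0.4, -3.0]
gripper_width: 11.4
```

Emit:
{"method": "drive_tool", "body": {
  "plan": [
    [[1,0,0,2,0],[1,0,0,0,0]]
  ]
}}

```text
clock: 42.45
ee_pos: [610.5, -209.2, 207.0]
eef_rot: [-0.007, 1.0, 0.021, 0.011]
contact_force: [0.1, -0.7, -3.0]
gripper_width: 11.1
```

Emit:
{"method": "drive_tool", "body": {
  "plan": [
    [[1,0,0,2,0],[1,0,0,0,0]]
  ]
}}

```text
clock: 42.65
ee_pos: [610.7, -209.2, 205.0]
eef_rot: [-0.007, 1.0, 0.021, 0.011]
contact_force: [0.6, 0.5, -1.8]
gripper_width: 11.3
```

Emit:
{"method": "drive_tool", "body": {
  "plan": [
    [[1,0,0,1,0],[1,0,0,0,0]]
  ]
}}

```text
clock: 42.85
ee_pos: [610.7, -209.2, 204.0]
eef_rot: [-0.007, 1.0, 0.021, 0.011]
contact_force: [0.0, -0.2, -2.0]
gripper_width: 11.3
```

Emit:
{"method": "drive_tool", "body": {
  "plan": [
    [[1,0,0,1,0],[1,0,0,0,0]]
  ]
}}

```text
clock: 43.05
ee_pos: [610.8, -209.3, 202.9]
eef_rot: [-0.007, 1.0, 0.021, 0.012]
contact_force: [0.2, -0.4, -2.2]
gripper_width: 11.4
```

Emit:
{"method": "drive_tool", "body": {
  "plan": [
    [[1,0,0,1,0],[1,0,0,0,0]]
  ]
}}

```text
clock: 43.25
ee_pos: [610.8, -209.2, 201.9]
eef_rot: [-0.007, 1.0, 0.021, 0.012]
contact_force: [0.4, 0.1, -1.5]
gripper_width: 11.2
```

Emit:
{"method": "drive_tool", "body": {
  "plan": [
    [[1,0,0,1,0],[1,0,0,0,0]]
  ]
}}

```text
clock: 43.45
ee_pos: [610.8, -209.2, 200.8]
eef_rot: [-0.007, 1.0, 0.021, 0.012]
contact_force: [0.1, -0.2, -2.1]
gripper_width: 11.1
```

Emit:
{"method": "drive_tool", "body": {
  "plan": [
    [[1,0,0,1,0],[1,0,0,0,0]]
  ]
}}

```text
clock: 43.65
ee_pos: [610.9, -209.2, 199.7]
eef_rot: [-0.007, 1.0, 0.021, 0.012]
contact_force: [-0.4, -0.3, -2.0]
gripper_width: 11.0
```

Emit:
{"method": "drive_tool", "body": {
  "plan": [
    [[1,0,0,1,0],[1,0,0,0,0]]
  ]
}}

```text
clock: 43.85
ee_pos: [610.9, -209.2, 198.6]
eef_rot: [-0.007, 1.0, 0.021, 0.012]
contact_force: [0.3, 1.4, -1.4]
gripper_width: 11.5
```

Emit:
{"method": "drive_tool", "body": {
  "plan": [
    [[1,0,0,1,0],[1,0,0,0,0]]
  ]
}}

```text
clock: 44.05
ee_pos: [611.0, -209.2, 197.5]
eef_rot: [-0.007, 1.0, 0.021, 0.012]
contact_force: [0.0, 0.6, -2.1]
gripper_width: 11.3
```

Emit:
{"method": "drive_tool", "body": {
  "plan": [
    [[1,0,0,1,0],[1,0,0,0,0]]
  ]
}}

```text
clock: 44.25
ee_pos: [611.0, -209.1, 196.4]
eef_rot: [-0.007, 1.0, 0.021, 0.012]
contact_force: [-0.0, 0.1, -2.7]
gripper_width: 10.9
```

Emit:
{"method": "drive_tool", "body": {
  "plan": [
    [[1,0,0,1,0],[1,0,0,0,0]]
  ]
}}

```text
clock: 44.45
ee_pos: [611.3, -209.0, 195.9]
eef_rot: [-0.007, 1.0, 0.021, 0.012]
contact_force: [0.2, 0.5, -2.5]
gripper_width: 11.5
```

Emit:
{"method": "drive_tool", "body": {
  "plan": [
    [[1,0,0,1,0],[1,0,0,0,0]]
  ]
}}

```text
clock: 44.65
ee_pos: [611.6, -208.8, 195.8]
eef_rot: [-0.007, 1.0, 0.021, 0.012]
contact_force: [-0.9, 0.8, -1.7]
gripper_width: 11.0
```

Emit:
{"method": "drive_tool", "body": {
  "plan": [
    [[1,0,0,1,0],[1,0,0,0,0]]
  ]
}}

```text
clock: 44.85
ee_pos: [611.8, -208.6, 195.8]
eef_rot: [-0.007, 1.0, 0.021, 0.012]
contact_force: [-1.3, 0.1, -0.7]
gripper_width: 11.3
```

```bash
python3 -c "
from h import *
go(611,-209,2.5,195)
s=snap('side','side12');t=snap('top','top12');cv2.imwrite('pics/c12.png',np.hstack([cv2.resize(s[60:200,140:310],None,fx=2.9,fy=2.9),cv2.resize(t[80:220,280:380],None,fx=2.9,fy=2.9)])[:,:,::-1])"
```

```text
t 44.9 pos [ 611.8 -208.6  195.8] jawdeg 2.4 shift [-0.9  0.3  0.7] turn -0.002 shift after turn (np.float64(-0.8), np.float64(0.3)) w 11.3 j7 0.07 tilt [ 0.025  0.014 -1.   ] F [-1.3  0.1 -0.7]
```

View pics/c12.png

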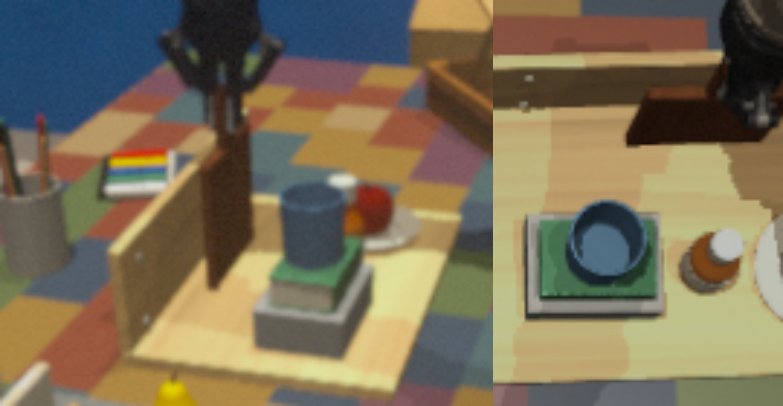

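The board stands upright in front of the wall: foot near corner (208,288) in the side half, foot line from (628,143) in the top half. Everything else is in place. Next, measure the foot against the wall.

```bash
python3 -c "
from h import *
p=lambda x,y:(280+(x-493+.5)/2.9-.5,80+(y+.5)/2.9-.5)
print('front foot corners',onz('top',[p(628,144),p(760,141)],15).round(1).tolist())
w=onz('top',[p(500,110),p(640,107)],15);print('wall base',w.round(1).tolist())
q=lambda x,y:(140+(x+.5)/2.9-.5,60+(y+.5)/2.9-.5)
print('side foot corner',onz('side',[q(208,288)],15).round(1), 'wall base side',onz('side',[q(128,352)],15).round(1))"
```

```text
front foot corners [[606.6, -146.2, 15.0], [612.0, -271.4, 15.0]]
wall base [[638.0, -26.1, 15.0], [643.2, -158.2, 15.0]]
side foot corner [[ 615.4 -145.6   15. ]] wall base side [[641.4  -6.   15. ]]
```

Emit:
{"method": "drive_tool", "body": {
  "plan": [
    [[0.5,0,0,0,0],[0.3,0,0,0,0],[0.2,0,0,0,0],[0.2,0,0,0,0],[0.2,0,0,0,0]]
  ]
}}

```text
clock: 45.45
ee_pos: [612.6, -208.9, 195.3]
eef_rot: [-0.007, 1.0, 0.021, 0.013]
contact_force: [-0.6, 0.6, -0.5]
gripper_width: 34.1
```

Emit:
{"method": "drive_tool", "body": {
  "plan": [
    [[0.2,4,0,0,0],[0.2,4,0,0,0],[0.2,4,0,0,0],[0.2,4,0,0,0],[0.2,4,0,0,0],[0.2,0,0,0,0]]
  ]
}}

```text
clock: 46.05
ee_pos: [634.9, -207.8, 195.8]
eef_rot: [-0.007, 1.0, 0.021, 0.014]
contact_force: [-0.5, -0.5, -0.8]
gripper_width: 34.2
```

Emit:
{"method": "drive_tool", "body": {
  "plan": [
    [[0.2,4,0,0,0],[0.2,4,0,0,0],[0.2,4,0,0,0],[0.2,4,0,0,0],[0.2,0,0,0,0]]
  ]
}}

```text
clock: 46.55
ee_pos: [652.5, -207.0, 196.2]
eef_rot: [-0.007, 1.0, 0.021, 0.014]
contact_force: [0.5, 0.4, -0.4]
gripper_width: 33.8
```

```bash
python3 - <<'E'
from h import *
go(611,-209,2.5,195)
s=snap('side','side13');f=snap('top','top13')
# front foot line near floor: board(dark brown) -> floor (bright) transition
g=cv2.GaussianBlur(cv2.cvtColor(f,cv2.COLOR_RGB2GRAY),(3,3),0).astype(float)
P=[]
for x in range(332,366):
    d=np.diff(g[116:142,x]);k=int(np.argmax(d));P.append((x,116+k+.5))
w=onz('top',P,15);print(np.c_[w[:,1],w[:,0]].round(0)[::4].tolist())
E
```

```text
t 46.5 pos [ 652.5 -207.   196.2] jawdeg 2.4 shift [-41.5   0.3   0. ] turn -0.002 shift after turn (np.float64(-41.5), np.float64(0.2)) w 33.8 j7 0.05 tilt [ 0.027  0.015 -1.   ] F [ 0.5  0.4 -0.4]
[[-162.0, 609.0], [-173.0, 609.0], [-184.0, 610.0], [-195.0, 610.0], [-206.0, 610.0], [-217.0, 610.0], [-228.0, 610.0], [-239.0, 611.0], [-250.0, 614.0]]
```

Emit:
{"method": "drive_tool", "body": {
  "plan": [
    [[0.2,4,0,0,0],[0.2,3,0,0,0],[0.2,0,0,0,0]]
  ]
}}

```text
clock: 46.95
ee_pos: [659.1, -207.1, 196.4]
eef_rot: [-0.007, 1.0, 0.021, 0.013]
contact_force: [-0.4, 0.7, -0.3]
gripper_width: 34.1
```

Emit:
{"method": "drive_tool", "body": {
  "plan": [
    [[-0.3,0,0,0,0],[-1,0,0,0,0],[-1,0,0,0,0],[-1,0,0,0,0],[-1,0,0,0,0],[-1,0,0,0,0]]
  ]
}}

```text
clock: 47.55
ee_pos: [658.9, -207.2, 196.4]
eef_rot: [-0.007, 1.0, 0.02, 0.013]
contact_force: [-0.4, -0.7, -0.5]
gripper_width: 85.4
```

```bash
python3 - <<'E'
from h import *
go(611,-209,2.5,195)
s=snap('side','side14');f=snap('top','top14')
h=cv2.cvtColor(s,cv2.COLOR_RGB2HSV).astype(int)
# board mask in side view: dark brown
m=((h[...,2]<110)&(h[...,1]>110)&((h[...,0]<15)|(h[...,0]>170))).astype(np.uint8); m[:,:195]=0;m[:,245:]=0;m[:85]=0;m[170:]=0
n,l,st,ce=cv2.connectedComponentsWithStats(m)
for i in np.argsort(-st[1:,4])[:3]+1: print(st[i],ce[i].round(1))
E
```

```text
t 47.5 pos [ 658.9 -207.2  196.4] jawdeg 2.3 shift [-47.9  -0.2   0.1] turn -0.003 shift after turn (np.float64(-47.9), np.float64(-0.3)) w 85.4 j7 0.05 tilt [ 0.026  0.014 -1.   ] F [-0.4 -0.7 -0.5]
[198  90  27  67 913] [210.8 125.5]
[219  96   2   2   2] [219.5  96.5]
[218  99   1   1   1] [218.  99.]
```

Emit:
{"method": "drive_tool", "body": {
  "plan": [
    [[-1,0,0,-6,0],[-1,0,0,-12,0],[-1,0,0,-20,0],[-1,0,0,-25,0],[-1,0,0,-25,0],[-1,0,0,-25,0],[-1,0,0,-10,0]]
  ]
}}

```text
clock: 48.35
ee_pos: [655.1, -208.6, 327.4]
eef_rot: [-0.007, 1.0, 0.021, 0.013]
contact_force: [0.5, -0.2, -0.9]
gripper_width: 85.4
```

Emit:
{"method": "drive_tool", "body": {
  "plan": [
    [[-1,-10,20,0,0],[-1,-30,35,0,0],[-1,-30,40,0,0],[-1,-30,40,0,0],[-1,-30,40,0,0],[-1,-30,40,0,0],[-1,-30,40,0,0],[-1,-30,40,0,0]]
  ]
}}

```text
clock: 49.15
ee_pos: [453.4, -507.8, 320.5]
eef_rot: [-0.009, 0.999, 0.031, 0.018]
contact_force: [0.7, -0.5, 0.4]
gripper_width: 85.3
```

Emit:
{"method": "drive_tool", "body": {
  "plan": [
    [[-1,-20,45,0,0],[-1,-15,45,0,0],[-1,-10,30,0,0],[-1,0,0,0,0]]
  ]
}}

```text
clock: 49.55
ee_pos: [404.2, -641.2, 315.7]
eef_rot: [-0.007, 1.0, 0.024, 0.015]
contact_force: [-0.4, -0.2, 0.4]
gripper_width: 85.3
```

```bash
python3 - <<'E'
from h import *
go(295,-606,None,250)
s=snap('side','side15');f=snap('top','top15')
cv2.imwrite('pics/c15.png',np.hstack([cv2.resize(s[60:210,140:310],(453,400)),cv2.resize(f[80:220,265:386],(346,400))])[:,:,::-1])
E
```

```text
t 49.5 pos [ 404.2 -641.2  315.7] jawdeg 2.8 shift [-109.3  -39.6   62.9] turn None shift after turn None w 85.3 j7 0.86 tilt [ 0.03   0.015 -0.999] F [-0.4 -0.2  0.4]
```

View pics/c15.png

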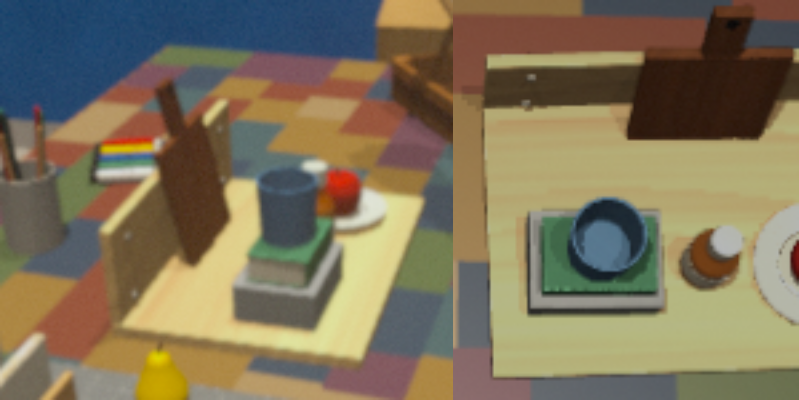

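The board leans against the wall, handle up, with its foot line running from (628,138) to (760,138) in the top half. Bottle, tumbler, book, apple, plate and pear are all in place. One last numeric check, then hand in.

```bash
python3 - <<'E'
from h import *
f=cv2.imread('pics/top15.png')
g=cv2.GaussianBlur(cv2.cvtColor(f,cv2.COLOR_BGR2GRAY),(3,3),0).astype(float)
P=[]
for x in range(330,368):
    d=np.diff(g[118,x:x+1]) if 0 else np.diff(g[116:140,x]);k=int(np.argmax(d));a=d[k-1:k+2];P.append((x,116+k+.5+(a[2]-a[0])/a.sum()))
w=onz('top',P,17);k=np.polyfit(w[:,1],w[:,0],1);print('foot front x@-208',np.polyval(k,-208).round(1),'yaw',-np.degrees(np.arctan(k[0])).round(2))
d=np.diff(g[126,318:335]),np.diff(g[126,360:385]);c=[(318.5+np.argmin(d[0]),126),(360.5+np.argmax(d[1]),126)];print('foot ends y',onz('top',c,22)[:,1].round(1))
bookc('top15'); print(r.get_obs()['clock']); r.finish_job()
E
```

```text
foot front x@-208 609.6 yaw 1.29
foot ends y [-143.3 -272. ]
[296 156  40  27 564]
book ((479.5991516113281, -106.81476593017578), (66.41415405273438, 98.9894027709961), 0.7505159378051758)
49.65
the job is handed in; nothing more can be done
```

The still life is set up in the order you gave, and the job is handed in at 49.65 s of the 131 s. The gripper is open and well clear of everything.

| Item | Last check |
|---|---|
| Book on riser | About 3 mm off centre toward the front; angle within about 0.5° |
| Blue tumbler on book | Within about 2 mm of the book's middle, standing upright |
| Bottle | Within about 1 mm of the midpoint between riser and plate; standing |
| Apple on plate | Within about 1.5 mm of the plate's centre, upright |
| Bread board | Leaning on the wall, handle up, middle of its foot about 31 mm out, and directly behind the bottle within about 1 mm |

- **Board angle:** two readings disagreed. Its foot read 2.5° when I set it down, which matches the wall, but 1.3° in the last picture, where one pixel is about 2.6 mm. It may be about 1° off parallel.
- **Side camera:** it placed the riser, blue tumbler and apple 5–8 mm away from where the top camera did, mainly in y. I placed everything by the top camera.
- **Left in place:** the plate measured the same before and after the apple was set on it. The riser and pear look unmoved in the pictures. I did not check the white tumbler at the end, but nothing I did came near it.

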